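# Loosen a stuck spice jar in the ratchet clamp

## Robot

A 6-joint arm with a two-finger parallel gripper is mounted at the origin on the work surface. World frame = base frame: x ahead of the robot, y to its left, z up, the work surface at z = 0. Lengths are in mm, angles in rad, forces in N, time in s.
With the tool pointing down it reaches from about 275 to 1000 mm from the base axis. Payload 8.4 kg.
Tool frame: the origin (TCP) lies midway between the tips of the shut fingers; the grasp point (between the pads) lies 19 mm behind it (r.grip_point_offset is the distance from the TCP to the grasp point, in mm); z points along the fingers, x is the direction in which the jaws open and shut, and the axes are right-handed (so a half turn about z gives the same grasp; the last joint's range is limited). The gripper opens to 85 mm and grips with 20 to 120 N. Pads are 22 mm wide; open, the fingers measure 114 mm over their backs; the gripper's body (76 mm by 85 mm) begins 54 mm behind the grasp point. The pads swing forward as they close: fully open they stand 13 mm farther back than shut.
Start: joints at [1.18, 0.353, 1.633, -0, 1.155, -0.002], TCP at [236.923, 578.356, 231.281] pointing down, gripper open.
Joint ranges: [-2.63, 2.63], [-0.92, 2.1], [0.06, 2.66], [-1.3, 4.44], [0, 2.69], [-3.02, 3.02]. Speed limits (rad/s): [2.22, 2.22, 2.79, 3.14, 3.14, 3.14].

## Interface

Orientations are given as [roll, pitch, yaw] about the fixed x, y, z axes, in that order (R = Rz(yaw) Ry(pitch) Rx(roll)).
In Python, from rig import monitor, vision, sign_off, r gives the robot as it stands.
- The arm moves only by the shell command python3 -m inch 'ROWS' [FORCE]. ROWS is JSON, a list of rows, each an object with "dp": the shift along the tool's x, y, z in mm, a list of three; "angular": the turn, a rotation vector about the tool's x, y, z in rad, a list of three; "fingers": the closure in counts, from 0 (fully open) to 255 (shut). A call has 1 to 12 rows; each row is the pose to reach, as a shift and turn from the pose commanded when the call began, along the tool's axes at that moment; what a row does not reach only later rows make up. A row lasts 1/12 s, in which the tool goes at most 41.7 mm and 7.16 degrees, less where a joint would pass 70% of its speed; a pose out of reach is approached as far as the arm can. A call with a gripper value outside its range is refused whole. The fingers move at their own pace and stop on an object; FORCE is the grip in N (left out, the last holds). Time passes only in rows, so rows that repeat a pose let the fingers close. It gives the time, the measured TCP pose, the force and the opening at its end, in the units of the state.
- monitor.sense(): the state, without advancing time (a new reading comes with each control period).
- vision.grab_frame(name): name is "scene" or "side" or "wrist"; returns (picture, depth): 420x560x3 uint8, blue, green, red; 420x560 float32, mm along the optical axis (not along the pixel's ray), 0 where there is no reading.
- vision.camera_params(name): a dict with "fx", "fy", "cx", "cy" (pixels), "R" (3x3) and "t" (3): a world point X has camera coordinates R X + t. Camera axes: x right, y down, z forward; pixel columns grow to the right and rows downward; lengths in mm; the calibration is good to about 2 mm. A picture is of the moment at which its call begins: read the wrist's pose just before it. camera_params takes no time and is no camera call; for the wrist camera it gives the pose at the moment of the call.
- sign_off(): hands the job in, once; it reports no verdict.
The state is a dict: "clock": time; "qpos": joint angles; "qvel": joint speeds; "joint_efforts": joint torques, N m; "eef_pos": TCP position; "tcp_rot": TCP orientation; "contact_force": force on the tool from outside, world axes, zero at the start; "wrist_torque": the same for the moment, N m; "opening": opening from 0.0 (shut) to 1.0 (fully open).
Only numpy, scipy, OpenCV 4.12 (cv2) and the standard library are available. Lean on these libraries where they do the work, as an engineer would, in place of code of your own. Each camera call takes 0.05 s, during which the arm holds its last target.

## Task

The amber jar's cap is stuck: pump the orange trigger of the clamp until the ratchet by itself holds the jar firmly, but gently enough for glass. With the jar clamped, twist its yellow cap anticlockwise as far as it goes (about 60 degrees), then let go of the cap and press the red release fully so that the jaw springs all the way back and the opened jar stands free where it is, upright. Leave the other things on the counter alone.

Things in the scene. Friction and masses are not known exactly. Their poses are not given: they have to be found in the camera images.
- clamp: the ratchet jar clamp, bolted to the counter: wooden base plate 110 x 300 x 8 mm and a grey housing 64 x 96 mm, top 72 mm above the counter. Origin on the counter in the plate's middle line; own +y is the way the moving jaw advances (housing and trigger at -y, jar and far jaw at +y); z up.
- vee: the grey far jaw, a V block 42 mm tall that stands on the base plate. Origin on the plate at the apex of the V, which opens to the clamp's -y with 90 degrees between its faces: a seated jar's axis stands 40 mm before the apex. Axes as the clamp's. It is loose on its track: pushed (1 N), it slides up to 10 mm to the clamp's +y before it meets its stop; how much of this play is left is not known.
- jaw (a joint): how far the moving steel jaw has advanced from home, m: 0 fully back, limit 0.065. The ratchet (7 mm teeth) lets it advance and holds it against a light return spring of 3 to 4.5 N.
- pad: the black rubber pad, 44 x 34 mm, sprung on the front of the moving jaw: pressed on the jar it gives way at 1.2 N per mm (up to 20 mm), so every further tooth squeezes 8.4 N harder. A squeeze of 7 to 17 N held by the ratchet is right; the glass is at risk over 22 N. Its frame lies on the counter, at home under the clamp's origin, and moves with the pad.
- pad_face (a point): the middle of the pad's front face, at the height of 34 mm; at home 10 mm ahead (own +y) of the clamp's origin.
- trigger: the orange trigger lever, hinged about the clamp's x axis behind the housing; origin on the hinge, 82 mm above the counter. Its paddle sticks out to the clamp's -y and up; pushed down 0.43 rad to its rubber stop it drives the jaw 3 teeth (21 mm) a full stroke; a spring lifts it again. What is gained since the last full tooth slips back when it is let up.
- paddle (a point): the middle of the top face of the trigger's paddle, 36 mm wide, 44 mm long; moves with it. Push straight down here, about 34 mm for a full stroke. Push needed, N: 2 (start) to 3.5 (end) for its own spring plus 0.7 times the sum of jaw return spring and pad squeeze, so it stiffens when the jar is gripped; solid at the stop.
- release_top (a point): the middle of the top of the red release button, 34 x 22 mm (long side along the clamp's x), on the housing between trigger and jar. Pushed down 6 mm (4 N, up to about 15 N when the clamp is tight) with the trigger fully up it lifts the ratchet's pawls; keep it down a full second while the jaw runs back.
- jar: the squat amber glass jar with the yellow twist cap, 56 mm across, 79 mm tall with its cap, about 0.28 kg; it starts standing loose on the base plate before the V. Origin at the centre of its underside.
- cap (a joint): how far the cap is unscrewed, rad: 0 tight, 1.1 fully turned (its stop); grows anticlockwise seen from above. It turns stiffly (0.12 N m) and stays on the jar.
- cap_top (a point): the middle of the top of the yellow cap, which is 48 mm across and 16 mm tall; the jaws and far jaw stay below 55 mm.
- jar_green: bystander: green glass jar with a green cap, 56 mm across, 79 mm tall.
- jar_clear: bystander: clear glass jar with a black cap, 56 mm across, 79 mm tall.
- mortar: bystander: marble mortar, 110 mm across, 75 mm tall.
- pestle: bystander: olive-wood pestle lying on the counter, 136 mm long, 30 mm thick.
- spoon: bystander: steel spoon with a wooden handle, lying on the counter.
- pinch_bowl: bystander: small blue bowl, 70 mm across, 30 mm tall.
Not all that is in view belongs to the job. Several things have the shape of the jar; the one meant has the colours described above.

How it is judged:
By the outcome, as a careful person would: the job done as asked, in the order asked, and still so for the second after the job is handed in, with the robot touching nothing.
It also fails if it takes over 64 s, if anything falls off the work surface, if the arm or the gripper's body presses on something with over 40 N, if the wrist force passes 120 N, or if a joint passes its speed limit or range.

## Working session

There is one attempt and no reset: what is moved stays moved. The work goes in short steps, Python scripts to look and compute and a shell command to move; the robot and the scene stay as the last step left them, time stands still between calls to the robot, and variables do not carry over. Pictures are saved under pics/ and viewed, and the job is handed in when it is done.

```bash
ls -la; mkdir -p pics; cat > h.py <<'E'
import numpy as np, cv2
from rig import monitor, vision, r
def snap(n,out):
    p=vision.camera_params(n); im,d=vision.grab_frame(n); cv2.imwrite('pics/'+out+'.png',im); np.savez('pics/'+out+'.npz',im=im,d=d,**{k:np.array(v) for k,v in p.items()}); return im,d,p
def load(out):
    z=np.load('pics/'+out+'.npz'); return z['im'],z['d'],{k:z[k] for k in('fx','fy','cx','cy','R','t')}
def ray(p,u,v):
    R=np.array(p['R']);t=np.array(p['t'])
    dd=R.T@np.array([(u-p['cx'])/p['fx'],(v-p['cy'])/p['fy'],1.]); return -R.T@t,dd
def onz(p,u,v,z):
    o,d=ray(p,u,v); return o+d*(z-o[2])/d[2]
def dep(p,u,v,d):
    o,dd=ray(p,u,v); return o+dd*d
def cloud(p,d):
    v,u=np.indices(d.shape); R=np.array(p['R']);t=np.array(p['t'])
    c=np.stack([(u-p['cx'])/p['fx']*d,(v-p['cy'])/p['fy']*d,d],-1); return (c-t)@R
def proj(p,X):
    c=np.array(p['R'])@np.array(X)+np.array(p['t']); return [float(p['fx']*c[0]/c[2]+p['cx']),float(p['fy']*c[1]/c[2]+p['cy'])]
E
python3 - <<'E'
from h import *
print(monitor.sense())
for n in('scene','side','wrist'):
    im,d,p=snap(n,n+'0'); print(n,p['fx'],p['cx'],p['cy'],-np.array(p['R']).T@np.array(p['t']))
E
```

```text
total 12
drwxr-xr-x  3 agent agent 4096 Dec  7 03:03 .
drwxr-xr-x 23 root  root  4096 Dec  7 03:03 ..
drwxr-xr-x  2 agent agent 4096 Dec  7 03:03 pics
{'clock': 0.0, 'qpos': array([ 1.17963353e+00,  3.53673559e-01,  1.63410592e+00, -2.61887910e-05,
        1.15521208e+00, -2.40666817e-03]), 'qvel': array([ 6.38057868e-04, -3.40012718e-05, -2.69479620e-04, -7.92448051e-04,
        1.19067329e-03, -2.11531715e-04]), 'joint_efforts': array([-7.51951611e-04, -6.05238175e+01, -3.42074883e+01, -9.03895830e-05,
        9.32738709e-03, -3.56980280e-06]), 'eef_pos': array([236.73264922, 577.92858907, 230.55788801]), 'tcp_rot': array([3.14157208e+00, 1.39895539e-03, 1.18205077e+00]), 'contact_force': array([ 0.14089259, -0.45398867,  0.1510722 ]), 'wrist_torque': array([ 0.03779787, -0.02610324, -0.01879715]), 'opening': 1.0002880839450556}
scene 449.32097117329363 271.6946390292835 216.4186914419166 [1125.59554528  311.13734462  931.14734574]
side 463.5141230359357 288.92930829946744 212.6284724632603 [ 361.3220352  -882.66612824  682.52537919]
wrist 363.54255558116705 277.5838129284588 201.93615611732355 [165.81132926 607.23066911 372.74758877]
```

View pics/scene0.png

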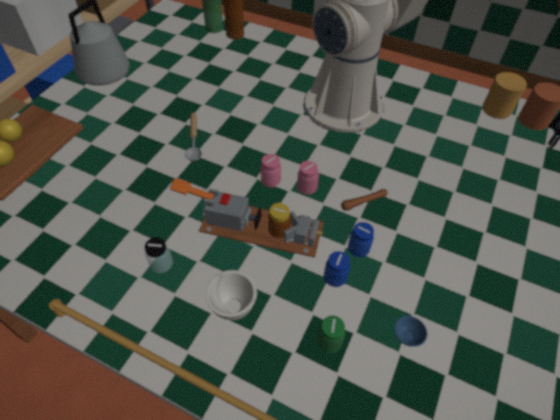

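View pics/side0.png

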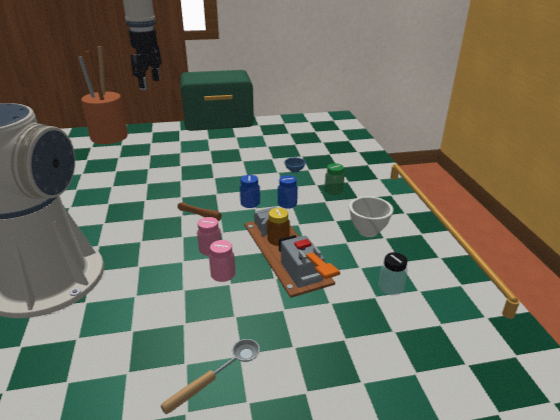

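View pics/wrist0.png

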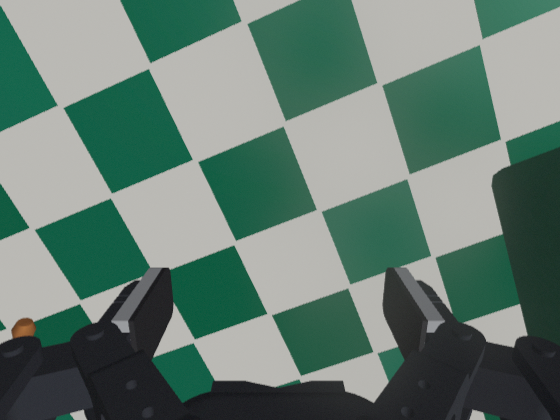

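Candidates with the jar's shape, in scene pixels: amber with yellow cap (280,218), pink (271,170) and (308,178), blue (361,238) and (337,268), green (331,334), clear with black cap (158,254). I choose (280,218), the only amber jar with a yellow cap. I'll check it in a crop.

```bash
python3 - <<'E'
from h import *
im,d,p=load('scene0'); c=im[160:270,150:340]; cv2.imwrite('pics/c1.png',cv2.resize(c,None,fx=4,fy=4,interpolation=cv2.INTER_CUBIC))
im,d,p=load('side0'); c=im[190:310,230:360]; cv2.imwrite('pics/c2.png',cv2.resize(c,None,fx=4.5,fy=4.5,interpolation=cv2.INTER_CUBIC))
for n in('scene0','side0'):
    im,d,p=load(n); P=cloud(p,d); hsv=cv2.cvtColor(im,cv2.COLOR_BGR2HSV)
    roi=np.zeros(d.shape,bool)
    if n=='scene0': roi[165:260,160:330]=1
    else: roi[195:300,235:350]=1
    for nm,lo,hi in(('yellow',(20,120,110),(32,255,255)),('orange',(5,170,120),(17,255,255)),('red',(0,150,90),(4,255,255)),('red2',(172,150,90),(180,255,255))):
        m=(cv2.inRange(hsv,lo,hi)>0)&roi
        if m.sum()<5: print(n,nm,m.sum());continue
        v,u=np.nonzero(m); q=P[m]; print(n,nm,m.sum(),u.mean().round(1),v.mean().round(1),np.median(q,0).round(1),q.min(0).round(),q.max(0).round())
E
```

```text
scene0 yellow 202 279.8 211.4 [537.7  38.3  86.8] [512.  14.  74.] [1126.  311.  931.]
scene0 orange 277 188.0 188.5 [ 581.2 -194.1  101.1] [ 564. -227.   86.] [ 604. -130.  111.]
scene0 red 60 224.7 198.6 [563.1 -96.4  90.8] [ 547. -107.   88.] [577. -87.  94.]
scene0 red2 12 223.8 199.2 [568.4 -98.7  90.9] [ 550. -105.   88.] [578. -89.  94.]
side0 yellow 154 278.2 213.4 [531.5  28.4  86.7] [510. -72.   1.] [627. 177.  90.]
side0 orange 310 322.5 265.4 [ 578. -202.  102.] [ 361. -883.   65.] [ 603. -132.  683.]
side0 red 85 301.9 243.2 [ 559.3 -103.8   91. ] [ 545. -115.   87.] [577. -91.  94.]
side0 red2 3
```

View pics/c1.png

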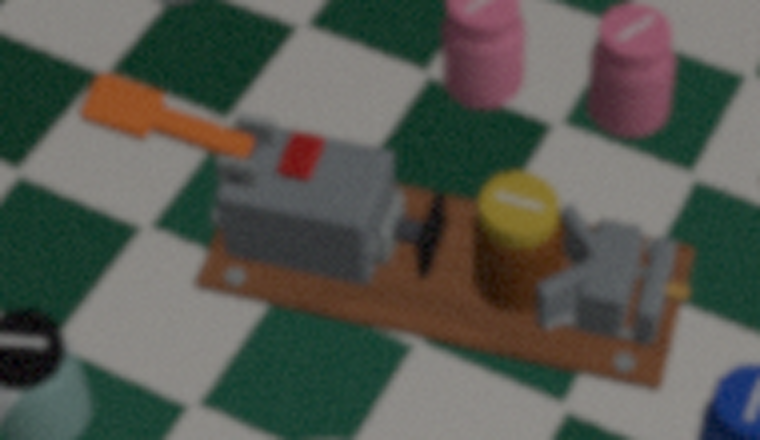

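View pics/c2.png

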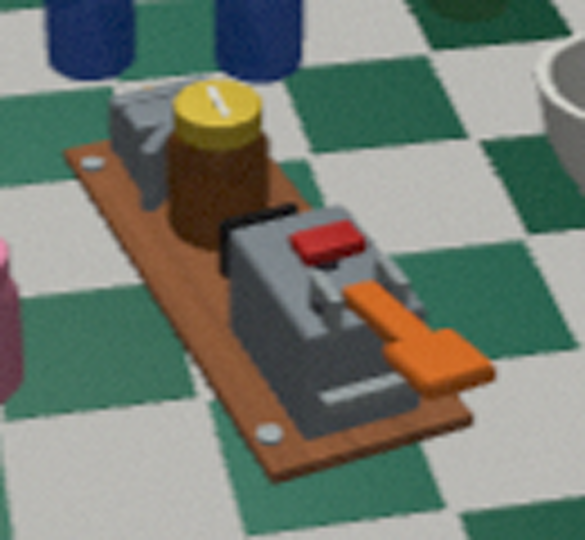

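The crops confirm it: an amber body with a yellow cap, standing before the grey V. Next come the clamp pose from the plate corners, and the cap, button and paddle.

```bash
python3 - <<'E'
from h import *
_,ds,ps=load('scene0'); _,dd,pd=load('side0')
A=[onz(ps,150+x/4,160+y/4,8)[:2].round(1) for x,y in((197,283),(658,385),(692,247))]
B=[onz(pd,230+x/4.5,190+y/4.5,8)[:2].round(1) for x,y in((275,480),(470,418),(65,152))]
print(A,B)
f=lambda v:(np.linalg.norm(v).round(1),np.degrees(np.arctan2(v[1],v[0])).round(2))
print(f(A[1]-A[0]),f(A[1]-A[2]),f(B[2]-B[0]),f(B[1]-B[0]))
# tops by depth band
for n in('scene0','side0'):
    im,d,p=load(n);P=cloud(p,d);hsv=cv2.cvtColor(im,cv2.COLOR_BGR2HSV)
    near=(abs(P[...,0]-545)<100)&(abs(P[...,1]+40)<220)
    for nm,lo,hi,z in(('cap',(18,80,80),(35,255,255),(84,90)),('red',(0,140,80),(4,255,255),(88,95)),('org',(5,160,100),(17,255,255),(60,130))):
        m=(cv2.inRange(hsv,lo,hi)>0)&near&(P[...,2]>z[0])&(P[...,2]<z[1])
        q=P[m]; print(n,nm,len(q),q.mean(0).round(1),'mid',((np.percentile(q,2,0)+np.percentile(q,98,0))/2).round(1),'ext',np.ptp(q,axis=0).round(1))
        rect=cv2.minAreaRect(q[:,:2].astype(np.float32)); print('   rect',np.round(rect[0],1),np.round(rect[1],1),round(rect[2],1))
    # housing top
    m=near&(abs(P[...,2]-72)<3)&(hsv[...,1]<60); q=P[m]; print('housing',len(q),q[:,2].mean(),cv2.minAreaRect(q[:,:2].astype(np.float32)))
E
```

```text
[array([ 626.8, -141.1]), array([564.9, 146.9]), array([460.3, 125. ])] [array([ 522.3, -174.9]), array([ 624.4, -150.1]), array([459.9, 115.4])]
(np.float64(294.6), np.float64(102.13)) (np.float64(106.9), np.float64(11.83)) (np.float64(296.9), np.float64(102.13)) (np.float64(105.1), np.float64(13.65))
scene0 cap 221 [534.5  34.8  87. ] mid [533.9  34.9  87. ] ext [48.  47.6  5.9]
   rect [533.5  33.6] [46.5 45.7] 58.5
scene0 red 61 [563.  -96.7  90.9] mid [562.8 -96.6  91.1] ext [29.5 21.3  5.9]
   rect [562. -97.] [29.8 18.2] 10.2
scene0 org 307 [ 582.1 -187.5   99.6] mid [ 583.5 -179.6   97.9] ext [41.9 99.4 25.5]
   rect [ 577.1 -179.6] [34.8 98.9] 16.4
housing 529 72.03919764145954 ((562.539306640625, -96.57880401611328), (65.15193939208984, 95.02464294433594), 11.530879974365234)
side0 cap 158 [532.   30.2  86.7] mid [532.3  31.5  86.5] ext [45.6 46.6  5.4]
   rect [532.3  32.4] [45.  46.3] 22.1
side0 red 89 [ 560.  -103.5   91. ] mid [ 560.8 -102.    90.9] ext [32.  25.3  5.4]
   rect [ 560.7 -101.2] [31.6 22.9] 9.3
side0 org 367 [ 579.8 -197.9  100.2] mid [ 582.6 -186.1   97.6] ext [ 42.3 103.6  44.8]
   rect [ 582.2 -183.3] [ 37.4 103.1] 4.1
housing 418 71.8216192627454 ((550.6192626953125, -54.688148498535156), (63.21284866333008, 191.1737823486328), 11.275321006774902)
```

```bash
cat >> h.py <<'E'
from scipy.spatial.transform import Rotation as Ro
def rot(s): return Ro.from_euler('xyz',s['tcp_rot'])
def delta(pos,yaw=None):
    s=monitor.sense(); R=rot(s); dp=R.inv().apply(np.array(pos)-s['eef_pos'])
    ang=[0,0,0] if yaw is None else (R.inv()*Ro.from_euler('xyz',[np.pi,0,yaw])).as_rotvec()
    print('dp',dp.round(1),'ang',np.round(ang,4)); return dp,ang
def st():
    s=monitor.sense(); print(round(float(s['clock']),2),s['eef_pos'].round(1),s['tcp_rot'].round(4),'F',s['contact_force'].round(2),'M',s['wrist_torque'].round(2),'op',round(float(s['opening']),3),'q6',s['qpos'][5].round(2)); return s
E
python3 - <<'E'
from h import *
s=st(); delta([555,-130,231],0.21)
p=vision.camera_params('wrist'); R=np.array(p['R']); print((rot(s).inv().apply(R)).round(3)); print('cam in tool',rot(s).inv().apply(-R.T@np.array(p['t'])-s['eef_pos']).round(1))
E
```

```text
0.15 [236.8 578.  230.7] [-3.1416e+00  1.1000e-03  1.1820e+00] F [ 0.48 -0.04 -0.01] M [-0.    0.    0.03] op 1.0 q6 -0.0
dp [-5.345e+02  5.629e+02  3.000e-01] ang [5.00e-04 1.00e-03 9.72e-01]
[[ 1.    -0.001  0.001]
 [ 0.001  0.954 -0.301]
 [-0.001  0.301  0.954]]
cam in tool [   0.   -76.7 -142.1]
```

```bash
python3 -c "
from h import *
delta([545,-30,231],0.21)"
```

```text
dp [-4.458e+02  5.157e+02  2.000e-01] ang [5.00e-04 1.00e-03 9.72e-01]
```

```bash
python3 -m inch '[{"dp":[-10,12,0],"angular":[0,0,0],"fingers":0},{"dp":[-35,41,0],"angular":[0,0,0],"fingers":0},{"dp":[-62,72,0],"angular":[0,0,0],"fingers":0},{"dp":[-89,103,0],"angular":[0,0,0],"fingers":0},{"dp":[-116,134,0],"angular":[0,0,0],"fingers":0},{"dp":[-143,165,0],"angular":[0,0,0],"fingers":0},{"dp":[-170,196,0],"angular":[0,0,0],"fingers":0},{"dp":[-197,227,0],"angular":[0,0,0],"fingers":0},{"dp":[-224,258,0],"angular":[0,0,0],"fingers":0},{"dp":[-251,289,0],"angular":[0,0,0],"fingers":0},{"dp":[-278,320,0],"angular":[0,0,0],"fingers":0},{"dp":[-300,346,0],"angular":[0,0,0],"fingers":0}]'; python3 -c "
from h import *
delta([545,-30,231],0.21)"
```

```text
clock: 1.15
eef_pos: [443.6, 166.4, 231.3]
tcp_rot: [3.141, 0.0, 1.181]
contact_force: [1.0, 1.7, -0.2]
opening: 0.998
dp [-143.2  168.4    0.5] ang [5.000e-04 2.000e-04 9.715e-01]
```

```bash
python3 -m inch '[{"dp":[-18,21,0],"angular":[0,0,0.12],"fingers":0},{"dp":[-36,42,0],"angular":[0,0,0.24],"fingers":0},{"dp":[-54,63,0],"angular":[0,0,0.36],"fingers":0},{"dp":[-72,84,0],"angular":[0,0,0.48],"fingers":0},{"dp":[-90,105,0],"angular":[0,0,0.6],"fingers":0},{"dp":[-108,126,0],"angular":[0,0,0.72],"fingers":0},{"dp":[-126,147,0],"angular":[0,0,0.84],"fingers":0},{"dp":[-139,163,0],"angular":[0,0,0.93],"fingers":0},{"dp":[-143,168,0],"angular":[0,0,0.97],"fingers":0},{"dp":[-143,168,0],"angular":[0,0,0.97],"fingers":0},{"dp":[-143,168,0],"angular":[0,0,0.97],"fingers":0}]'; python3 -c "
from h import *
snap('wrist','wrist1'); st()"
```

```text
clock: 2.07
eef_pos: [543.9, -27.0, 231.0]
tcp_rot: [-3.141, 0.001, 0.212]
contact_force: [-0.7, 0.2, 0.8]
opening: 1.003
2.12 [543.8 -26.4 231.1] [-3.1412e+00  7.0000e-04  2.1330e-01] F [ 0.05  0.8  -0.04] M [0.07 0.03 0.  ] op 1.002 q6 -0.26
```

View pics/wrist1.png

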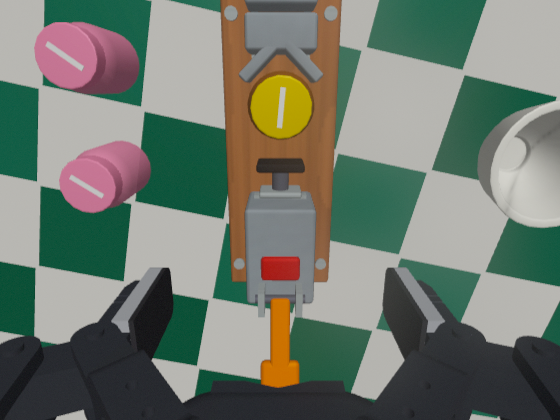

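The wrist view shows the cap at (281,106), the V arms at (258,63) and (305,63), the pad at (280,165), the button at (280,268), and the paddle's front edge at (280,372), partly hidden.

```bash
cat > m.py <<'E'
from h import *
def meas(n):
    im,d,p=load(n);P=cloud(p,d);hsv=cv2.cvtColor(im,cv2.COLOR_BGR2HSV);out={}
    for nm,lo,hi,z in(('cap',(20,130,60),(34,255,255),87),('red',(0,150,60),(4,255,255),91),('org',(5,170,80),(17,255,255),None)):
        m=cv2.inRange(hsv,lo,hi)
        k,l,s,c=cv2.connectedComponentsWithStats(m)
        if k<2: continue
        i=1+np.argmax(s[1:,4]); mm=l==i; q=P[mm&(d>0)]
        cs,_=cv2.findContours((mm*255).astype(np.uint8),cv2.RETR_EXTERNAL,cv2.CHAIN_APPROX_NONE)
        cc=max(cs,key=cv2.contourArea)
        if nm=='cap': (u,v),ax,a=cv2.fitEllipse(cc)
        else: (u,v),ax,a=cv2.minAreaRect(cc)
        print(nm,'px',round(u,1),round(v,1),np.round(ax,1),'depth med',np.median(q,0).round(1),'zmax',q[:,2].max().round(1), 'ray',onz(p,u,v,z).round(1) if z else '')
        out[nm]=(mm,q)
    return im,d,p,P,hsv,out
E
python3 - <<'E'
from m import *
im,d,p,P,hsv,o=meas('wrist1')
q=o['org'][1]
a=np.array([-np.sin(.21),np.cos(.21)])
s=q[:,:2]@a
for lo in np.arange(s.min(),s.max(),10):
    k=(s>=lo)&(s<lo+10); print(round(lo),k.sum(),q[k].mean(0).round(1),np.ptp(q[k]@np.array([a[1],-a[0],0])).round(1))
# plate edges: brown pixels at z~8
m=(abs(P[...,2]-8)<5)&(hsv[...,0]<17)&(hsv[...,1]>100)&(d>0)
k,l,ss,c=cv2.connectedComponentsWithStats((m*255).astype(np.uint8)); i=1+np.argmax(ss[1:,4]);mm=l==i
for side in(0,1):
    pts=[]
    for v in range(20,275,5):
        u=np.nonzero(mm[v])[0]
        if len(u)<10: continue
        uu=u[0]-.5 if side==0 else u[-1]+.5
        pts.append(onz(p,uu,v,8)[:2])
    pts=np.array(pts,np.float32); vx,vy,x,y=cv2.fitLine(pts,cv2.DIST_HUBER,0,.01,.01).ravel(); print('edge',np.degrees(np.arctan2(vy,vx)),x+vx/vy*(0-y))
P2=P[...,2]
m=(abs(P2-72)<3)&(hsv[...,1]<70); m[:,:200]=0;m[:,360:]=0; q=P[m]; print('housing',len(q),cv2.minAreaRect(q[:,:2].astype(np.float32)))
E
```

```text
cap px 280.8 106.4 [61.2 63.7] depth med [532.6  34.8  86.4] zmax 88.9 ray [532.9  34.8  87. ]
red px 280.0 268.0 [22. 38.] depth med [561.  -97.3  90.5] zmax 92.9 ray [561.1 -97.1  91. ]
org px 279.5 343.0 [88. 37.] depth med [ 576.4 -178.7   96.8] zmax 306.7 ray 
-328 309 [ 583.5 -204.5  102.6] 34.5
-318 398 [ 582.3 -195.5  100.7] 34.4
-308 294 [ 579.7 -187.    98.1] 34.2
-298 202 [ 578.3 -175.9   96.3] 16.6
-288 196 [ 576.2 -166.3   94.1] 16.6
-278 200 [ 573.8 -156.7   91.9] 16.5
-268 214 [ 571.9 -146.7   89.7] 16.5
-258 204 [ 569.8 -136.8   87.4] 16.5
-248 43 [ 568.2 -131.4   85.6] 14.6<stdin>:7: RuntimeWarning: Mean of empty slice.
  ret = um.true_divide(
Traceback (most recent call last):
ValueError: zero-size array to reduction operation maximum which has no identity
```

```bash
python3 -c "
from h import *
delta([583.7,-205.3,112],0.211)"
```

```text
dp [  1.2 183.3 119. ] ang [-0.0004  0.0007  0.0023]
```

```bash
python3 -m inch '[{"dp":[0,15,0],"angular":[0,0,0],"fingers":255},{"dp":[0,45,0],"angular":[0,0,0],"fingers":255},{"dp":[0,80,0],"angular":[0,0,0],"fingers":255},{"dp":[1,115,10],"angular":[0,0,0],"fingers":255},{"dp":[1,148,30],"angular":[0,0,0],"fingers":255},{"dp":[1,170,60],"angular":[0,0,0],"fingers":255},{"dp":[1,181,90],"angular":[0,0,0],"fingers":255},{"dp":[1,183,108],"angular":[0,0,0],"fingers":255},{"dp":[1,183,119],"angular":[0,0,0],"fingers":255},{"dp":[1,183,119],"angular":[0,0,0],"fingers":255},{"dp":[1,183,119],"angular":[0,0,0],"fingers":255}]' 30; python3 -c "
from h import *
st();snap('wrist','wrist2'); snap('side','side2');st()
delta([583.7,-205.3,104],0.211)
im,d,p=load('side2'); c=im[190:310,230:390]; cv2.imwrite('pics/c3.png',cv2.resize(c,None,fx=4.5,fy=4.5,interpolation=cv2.INTER_CUBIC))"
```

```text
clock: 3.03
eef_pos: [584.0, -204.2, 112.6]
tcp_rot: [-3.141, 0.0, 0.214]
contact_force: [0.2, 0.3, -0.5]
opening: -0.003
3.03 [ 584.  -204.2  112.6] [-3.1412e+00  4.0000e-04  2.1360e-01] F [ 0.17  0.31 -0.53] M [ 0.03 -0.03  0.04] op -0.003 q6 -0.55
3.13 [ 585.1 -204.6  113.9] [ 3.1405e+00 -1.9000e-03  2.1340e-01] F [-0.75  0.5  -0.35] M [ 0.   -0.01 -0.02] op 0.001 q6 -0.55
dp [-1.5  0.4  9.9] ang [ 0.0011 -0.0019  0.0024]
```

View pics/wrist2.png

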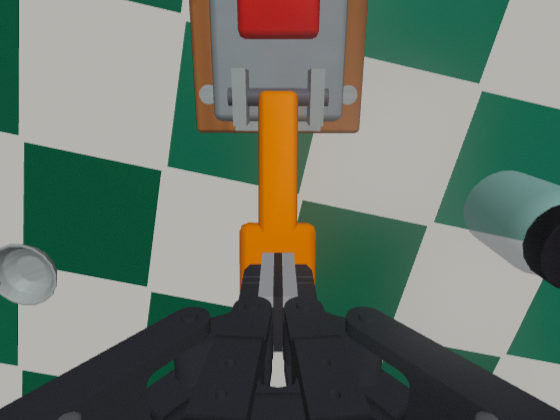

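View pics/c3.png

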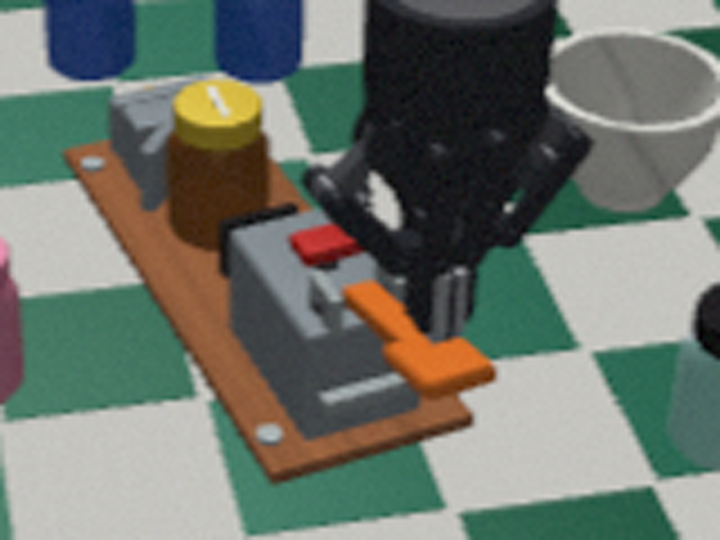

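```bash
python3 - <<'E'
from h import *
for n in('side2','wrist2'):
    im,d,p=load(n)
    for X in([585.1,-204.6,113.9],[585.1,-204.6,103],[583.7,-205.3,103],[588,-227,108],[579,-184,98]):
        u,v=proj(p,X); print(n,X,round(u,1),round(v,1),'crop',round((u-230)*4.5),round((v-190)*4.5))
E
```

```text
side2 [585.1, -204.6, 113.9] 326.6 262.4 crop 435 326
side2 [585.1, -204.6, 103] 326.3 266.8 crop 433 346
side2 [583.7, -205.3, 103] 325.7 267.1 crop 431 347
side2 [588, -227, 108] 331.1 271.9 crop 455 368
side2 [579, -184, 98] 320.5 262.7 crop 407 327
wrist2 [585.1, -204.6, 113.9] 279.9 274.3 crop 225 379
wrist2 [585.1, -204.6, 103] 279.8 262.7 crop 224 327
wrist2 [583.7, -205.3, 103] 276.5 263.5 crop 209 331
wrist2 [588, -227, 108] 275.6 311.1 crop 205 545
wrist2 [579, -184, 98] 276.3 215.4 crop 208 114
```

```bash
python3 - <<'E'
from h import *
im,d,p=load('wrist1');P=cloud(p,d); a=np.array([-.2094,.9778])
for v in range(60,200,4):
    q=P[v,276:285].mean(0); print(v,(q[:2]@a).round(1),q[2].round(1),im[v,280])
E
python3 -m inch '[{"dp":[-1,0,5],"angular":[0,0,0],"fingers":255},{"dp":[-1,0,10],"angular":[0,0,0],"fingers":255},{"dp":[-1,0,14],"angular":[0,0,0],"fingers":255},{"dp":[-1,0,16],"angular":[0,0,0],"fingers":255},{"dp":[-1,0,16],"angular":[0,0,0],"fingers":255}]'
python3 -m inch '[{"dp":[0,0,4],"angular":[0,0,0],"fingers":255},{"dp":[0,0,8],"angular":[0,0,0],"fingers":255},{"dp":[0,0,8],"angular":[0,0,0],"fingers":255}]'
```

```text
60 -39.2 7.4 [ 64 101 149]
64 -42.7 7.1 [ 60 100 148]
68 -46.3 7.3 [ 60  99 148]
72 -51.9 61.4 [ 29  80 128]
76 -55.6 86.2 [ 15 184 204]
80 -58.5 86.3 [  0 167 188]
84 -61.3 86.9 [  0 165 187]
88 -64.2 86.5 [154 184 191]
92 -67.1 87.0 [185 190 191]
96 -70.0 86.3 [184 190 191]
100 -72.9 86.6 [187 190 191]
104 -75.8 86.8 [189 191 191]
108 -78.8 86.8 [188 191 191]
112 -81.7 87.1 [187 190 190]
116 -84.7 86.5 [188 191 191]
120 -87.7 86.6 [188 190 191]
124 -90.8 86.9 [187 189 190]
128 -93.9 86.1 [ 77 166 183]
132 -96.9 86.7 [  0 158 181]
136 -100.0 86.6 [  0 157 178]
140 -114.0 7.4 [ 51  90 135]
144 -118.0 7.6 [ 55  94 141]
148 -122.1 7.2 [ 55  93 141]
152 -126.0 7.7 [ 53  93 140]
156 -130.2 7.4 [ 54  92 140]
160 -129.5 32.2 [40 44 54]
164 -129.8 49.6 [45 47 56]
168 -133.3 50.4 [41 47 54]
172 -139.1 40.9 [50 52 56]
176 -142.9 41.1 [89 84 85]
180 -146.8 41.2 [89 84 85]
184 -150.7 41.0 [90 84 84]
188 -154.5 41.2 [90 83 85]
192 -156.7 47.4 [143 145 139]
196 -160.3 48.5 [139 141 136]
clock: 3.55
eef_pos: [584.2, -206.0, 96.9]
tcp_rot: [3.14, -0.002, 0.212]
contact_force: [1.7, -2.8, 4.8]
opening: -0.002
clock: 3.8
eef_pos: [583.8, -205.9, 88.6]
tcp_rot: [3.14, -0.001, 0.212]
contact_force: [1.5, -2.5, 3.8]
opening: -0.003
```

```bash
python3 -m inch '[{"dp":[0,0,4],"angular":[0,0,0],"fingers":255},{"dp":[0,0,8],"angular":[0,0,0],"fingers":255},{"dp":[0,0,12],"angular":[0,0,0],"fingers":255},{"dp":[0,0,15],"angular":[0,0,0],"fingers":255},{"dp":[0,0,16],"angular":[0,0,0],"fingers":255},{"dp":[0,0,16],"angular":[0,0,0],"fingers":255}]'
python3 -m inch '[{"dp":[0,0,1],"angular":[0,0,0],"fingers":255},{"dp":[0,0,2],"angular":[0,0,0],"fingers":255}]'
```

```text
clock: 4.3
eef_pos: [583.8, -205.6, 72.8]
tcp_rot: [3.141, -0.001, 0.212]
contact_force: [1.8, -2.2, 5.6]
opening: -0.003
clock: 4.47
eef_pos: [584.0, -205.6, 72.2]
tcp_rot: [3.141, -0.002, 0.212]
contact_force: [-6.1, 0.2, 29.1]
opening: 0.001
```

```bash
python3 -m inch '[{"dp":[0,0,-6],"angular":[0,0,0],"fingers":255},{"dp":[0,0,-16],"angular":[0,0,0],"fingers":255},{"dp":[0,0,-26],"angular":[0,0,0],"fingers":255},{"dp":[0,0,-36],"angular":[0,0,0],"fingers":255},{"dp":[0,0,-40],"angular":[0,0,0],"fingers":255},{"dp":[0,0,-40],"angular":[0,0,0],"fingers":255},{"dp":[0,0,-40],"angular":[0,0,0],"fingers":255}]'
python3 - <<'E'
from h import *
snap('side','side3'); st()
snap('scene','scene3')
im,d,p=load('side3'); c=im[190:310,230:360]; c=cv2.resize(c,None,fx=3,fy=3,interpolation=cv2.INTER_CUBIC)
im,d,p=load('scene3'); e=im[170:270,190:320]; e=cv2.resize(e,None,fx=3,fy=3.6,interpolation=cv2.INTER_CUBIC)
cv2.imwrite('pics/c4.png',np.hstack([c,e]))
E
```

```text
clock: 5.05
eef_pos: [583.2, -205.3, 110.6]
tcp_rot: [3.141, -0.0, 0.212]
contact_force: [0.1, 0.2, 0.3]
opening: -0.001
5.1 [ 583.  -205.2  110.1] [-3.1414e+00  2.0000e-04  2.1200e-01] F [-1.57  0.41 -0.37] M [-0.03 -0.01  0.  ] op -0.001 q6 -0.55
```

View pics/c4.png

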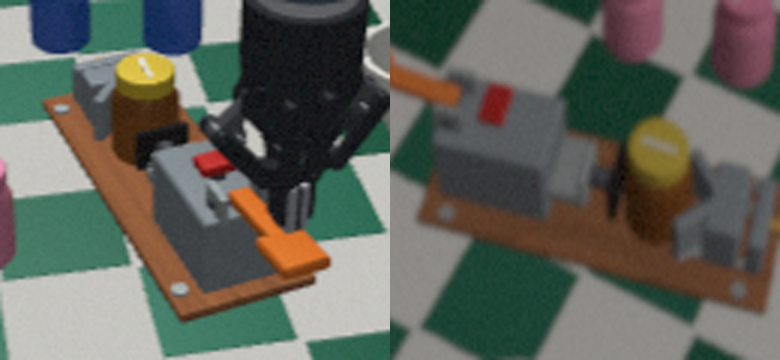

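```bash
python3 -m inch '[{"dp":[0,0,5],"angular":[0,0,0],"fingers":255},{"dp":[0,0,9],"angular":[0,0,0],"fingers":255},{"dp":[0,0,12],"angular":[0,0,0],"fingers":255},{"dp":[0,0,12],"angular":[0,0,0],"fingers":255}]'; python3 -m inch '[{"dp":[0,0,2],"angular":[0,0,0],"fingers":255},{"dp":[0,0,4],"angular":[0,0,0],"fingers":255},{"dp":[0,0,4],"angular":[0,0,0],"fingers":255}]';  python3 -m inch '[{"dp":[0,0,2],"angular":[0,0,0],"fingers":255},{"dp":[0,0,4],"angular":[0,0,0],"fingers":255},{"dp":[0,0,4],"angular":[0,0,0],"fingers":255}]'; python3 -m inch '[{"dp":[0,0,2],"angular":[0,0,0],"fingers":255},{"dp":[0,0,3],"angular":[0,0,0],"fingers":255},{"dp":[0,0,3],"angular":[0,0,0],"fingers":255}]'
```

```text
clock: 5.48
eef_pos: [582.8, -205.3, 97.3]
tcp_rot: [-3.141, 0.001, 0.212]
contact_force: [-0.1, -0.3, -0.0]
opening: -0.001
clock: 5.73
eef_pos: [583.0, -205.4, 93.9]
tcp_rot: [-3.141, 0.0, 0.212]
contact_force: [-0.4, -1.9, 2.6]
opening: -0.002
clock: 5.98
eef_pos: [583.2, -205.6, 90.2]
tcp_rot: [3.141, -0.0, 0.212]
contact_force: [-0.7, -3.2, 4.4]
opening: -0.003
clock: 6.23
eef_pos: [583.2, -205.8, 87.5]
tcp_rot: [3.141, -0.0, 0.212]
contact_force: [-2.2, -3.6, 4.9]
opening: -0.001
```

```bash
python3 -m inch '[{"dp":[0,0,-6],"angular":[0,0,0],"fingers":255},{"dp":[0,0,-16],"angular":[0,0,0],"fingers":255},{"dp":[0,0,-26],"angular":[0,0,0],"fingers":255},{"dp":[0,0,-30],"angular":[0,0,0],"fingers":255},{"dp":[0,0,-30],"angular":[0,0,0],"fingers":255}]'
cat >> m.py <<'E'
def pad(n):
    im,d,p=load(n);P=cloud(p,d);hsv=cv2.cvtColor(im,cv2.COLOR_BGR2HSV)
    m=(cv2.inRange(hsv,(5,160,80),(17,255,255))>0)&(d>0)&(abs(P[...,0]-580)<40)&(P[...,1]<-125)&(P[...,1]>-240)
    q=P[m]; s=q[:,:2]@np.array([-.2094,.9778]); k=(s<-305)&(s>-340); A=np.polyfit(s[k],q[k,2],1); print(n,'paddle mid z',np.polyval(A,-322).round(1),'slope',A[0].round(3),k.sum())
E
python3 - <<'E'
from m import *
st();snap('side','s4a');snap('scene','c4a');snap('wrist','w4a');st()
for n in('side0','scene0','wrist1','wrist2','side3','scene3','s4a','c4a','w4a'):
    pad(n)
E
```

```text
clock: 6.65
eef_pos: [584.2, -205.5, 119.1]
tcp_rot: [3.14, -0.002, 0.212]
contact_force: [0.3, -0.7, -0.4]
opening: 0.0
6.65 [ 584.2 -205.5  119.1] [ 3.1403e+00 -2.4000e-03  2.1210e-01] F [ 0.29 -0.71 -0.42] M [-0.02 -0.03  0.02] op 0.0 q6 -0.55
6.8 [ 583.  -205.2  117.2] [-3.1415  0.      0.2121] F [-0.51  0.5   1.11] M [-0.   -0.04  0.01] op -0.003 q6 -0.55
side0 paddle mid z 102.5 slope -0.227 156
scene0 paddle mid z 103.1 slope -0.21 161
wrist1 paddle mid z 102.7 slope -0.264 863
wrist2 paddle mid z 102.4 slope -0.209 2787
side3 paddle mid z 96.4 slope -0.104 166
scene3 paddle mid z 98.4 slope -0.174 122
s4a paddle mid z 102.6 slope -0.227 155
c4a paddle mid z 104.4 slope -0.27 139
w4a paddle mid z 102.5 slope -0.211 3073
```

```bash
cat >> m.py <<'E'
ax=np.array([-.2094,.9778]); lx=np.array([.9778,.2094])
def jaw(n,lim=(-175,-60)):
    im,d,p=load(n);P=cloud(p,d);hsv=cv2.cvtColor(im,cv2.COLOR_BGR2HSV)
    s=P[...,:2]@ax; l=P[...,:2]@lx-(532.9*lx[0]+34.8*lx[1])
    ok=(d>0)&(abs(l)<24)&(s>lim[0])&(s<lim[1])
    m=ok&(hsv[...,2]<75)&(hsv[...,1]<110)&(P[...,2]>25)&(P[...,2]<55)
    y=ok&(cv2.inRange(hsv,(20,130,60),(34,255,255))>0)&(P[...,2]>80)
    q=s[m]; print(n,'pad s',len(q),np.percentile(q,[5,25,50,75,95]).round(1) if len(q) else '', 'cap s',((np.percentile(s[y],1)+np.percentile(s[y],99))/2).round(1) if y.sum() else '')
E
python3 - <<'E'
from m import *
for n in('scene0','scene3','c4a','side0','side3','s4a','wrist1'): jaw(n)
im,d,p=load('c4a'); e=im[170:270,190:330]; e=cv2.resize(e,None,fx=5,fy=5,interpolation=cv2.INTER_CUBIC); cv2.imwrite('pics/c5.png',e)
E
```

```text
scene0 pad s 101 [-153.  -144.7 -133.7 -129.9 -129.1] cap s -80.1
scene3 pad s 97 [-132.  -125.2 -114.2 -109.9 -108.8] cap s -80.2
c4a pad s 94 [-132.2 -125.  -113.6 -109.6 -108.7] cap s -80.3
side0 pad s 57 [-139.8 -138.3 -137.4 -135.4 -133. ] cap s -81.9
side3 pad s 125 [-120.6 -118.4 -117.2 -115.9 -113.4] cap s -82.6
s4a pad s 127 [-121.  -118.4 -116.9 -115.8 -113.2] cap s -83.1
wrist1 pad s 669 [-144.9 -134.5 -131.4 -129.5 -129.2] cap s -80.3
```

View pics/c5.png

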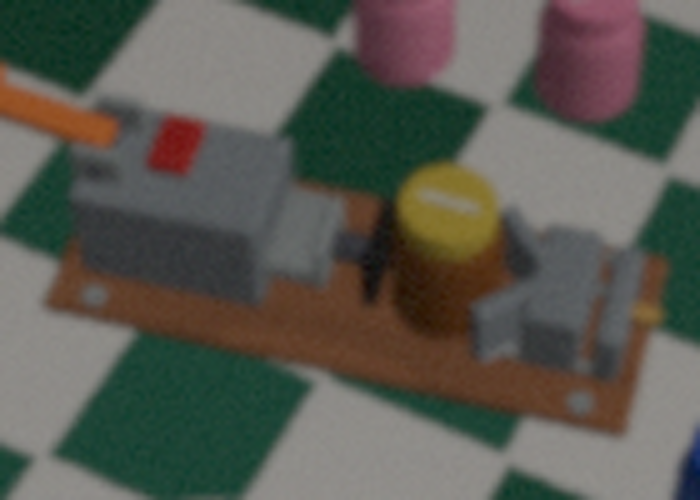

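```bash
python3 -m inch '[{"dp":[0,0,8],"angular":[0,0,0],"fingers":255},{"dp":[0,0,16],"angular":[0,0,0],"fingers":255},{"dp":[0,0,20],"angular":[0,0,0],"fingers":255},{"dp":[0,0,20],"angular":[0,0,0],"fingers":255},{"dp":[0,0,20],"angular":[0,0,0],"fingers":255}]'; python3 -m inch '[{"dp":[0,0,2],"angular":[0,0,0],"fingers":255},{"dp":[0,0,4],"angular":[0,0,0],"fingers":255},{"dp":[0,0,4],"angular":[0,0,0],"fingers":255}]';  python3 -m inch '[{"dp":[0,0,2],"angular":[0,0,0],"fingers":255},{"dp":[0,0,4],"angular":[0,0,0],"fingers":255},{"dp":[0,0,4],"angular":[0,0,0],"fingers":255}]'; python3 -m inch '[{"dp":[0,0,2],"angular":[0,0,0],"fingers":255},{"dp":[0,0,3],"angular":[0,0,0],"fingers":255},{"dp":[0,0,3],"angular":[0,0,0],"fingers":255}]'
```

```text
clock: 7.22
eef_pos: [583.6, -206.0, 96.6]
tcp_rot: [3.141, -0.0, 0.212]
contact_force: [1.6, -2.5, 5.0]
opening: 0.001
clock: 7.47
eef_pos: [583.7, -206.3, 92.8]
tcp_rot: [3.14, -0.001, 0.212]
contact_force: [0.6, -4.5, 5.2]
opening: -0.002
clock: 7.72
eef_pos: [583.7, -206.5, 88.9]
tcp_rot: [3.14, -0.001, 0.212]
contact_force: [0.5, -3.7, 6.6]
opening: -0.001
clock: 7.97
eef_pos: [583.8, -206.7, 86.1]
tcp_rot: [3.139, -0.001, 0.212]
contact_force: [-0.6, -5.0, 8.0]
opening: -0.003
```

```bash
python3 - <<'E'
from m import *
snap('scene','c5a'); f=[];
for i in range(3):
    s=monitor.sense(); f.append(s['contact_force']); 
    if i==1: snap('side','s5a')
    if i==0: snap('scene','c5b')
print(np.round(f,2),s['eef_pos'])
for n in('scene0','c4a','c5a','c5b','s4a','s5a'): jaw(n); pad(n)
E
```

```text
[[ 0.12 -5.39  7.38]
 [-0.2  -6.36  6.82]
 [-0.98 -5.13  7.71]] [ 583.79736801 -206.64103448   86.21834601]
scene0 pad s 101 [-153.  -144.7 -133.7 -129.9 -129.1] cap s -80.1
scene0 paddle mid z 103.1 slope -0.21 161
c4a pad s 94 [-132.2 -125.  -113.6 -109.6 -108.7] cap s -80.3
c4a paddle mid z 104.4 slope -0.27 139
c5a pad s 74 [-121.3 -115.3 -105.6 -102.1  -99.3] cap s -77.0
c5a paddle mid z 86.4 slope -0.033 76
c5b pad s 80 [-121.5 -116.  -105.4 -101.7  -99.3] cap s -77.1
c5b paddle mid z 86.9 slope -0.032 80
s4a pad s 127 [-121.  -118.4 -116.9 -115.8 -113.2] cap s -83.1
s4a paddle mid z 102.6 slope -0.227 155
s5a pad s 120 [-111.8 -109.2 -108.  -106.4 -103.6] cap s -79.1
s5a paddle mid z 89.2 slope -0.231 118
```

```bash
python3 -m inch '[{"dp":[0,0,3],"angular":[0,0,0],"fingers":255},{"dp":[0,0,6],"angular":[0,0,0],"fingers":255},{"dp":[0,0,7],"angular":[0,0,0],"fingers":255},{"dp":[0,0,7],"angular":[0,0,0],"fingers":255}]';  python3 -m inch '[{"dp":[0,0,2],"angular":[0,0,0],"fingers":255},{"dp":[0,0,4],"angular":[0,0,0],"fingers":255},{"dp":[0,0,5],"angular":[0,0,0],"fingers":255},{"dp":[0,0,5],"angular":[0,0,0],"fingers":255}]'; python3 -m inch '[{"dp":[0,0,1],"angular":[0,0,0],"fingers":255},{"dp":[0,0,2],"angular":[0,0,0],"fingers":255},{"dp":[0,0,2],"angular":[0,0,0],"fingers":255}]'
```

```text
clock: 8.45
eef_pos: [583.8, -206.7, 79.2]
tcp_rot: [3.139, -0.001, 0.212]
contact_force: [-0.7, -5.9, 8.6]
opening: 0.002
clock: 8.78
eef_pos: [583.8, -206.4, 74.2]
tcp_rot: [3.14, -0.001, 0.212]
contact_force: [-0.9, -4.8, 9.4]
opening: -0.003
clock: 9.03
eef_pos: [583.7, -206.2, 72.4]
tcp_rot: [3.14, -0.001, 0.212]
contact_force: [-0.6, -3.5, 10.4]
opening: -0.004
```

```bash
python3 - <<'E'
from m import *
f=[monitor.sense()['contact_force']]
snap('scene','c6a'); f.append(monitor.sense()['contact_force']); snap('side','s6a');f.append(monitor.sense()['contact_force'])
print(np.round(f,2),monitor.sense()['eef_pos'])
for n in('c4a','c5b','c6a','s4a','s5a','s6a'): jaw(n); pad(n)
im,d,p=load('c6a'); e=im[170:270,190:330]; e=cv2.resize(e,None,fx=5,fy=5,interpolation=cv2.INTER_CUBIC); cv2.imwrite('pics/c6.png',e)
E
```

```text
[[-0.59 -3.5  10.42]
 [-1.75 -3.01 11.23]
 [-1.76 -3.64 11.43]] [ 583.74903873 -206.18188565   72.49529105]
c4a pad s 94 [-132.2 -125.  -113.6 -109.6 -108.7] cap s -80.3
c4a paddle mid z 104.4 slope -0.27 139
c5b pad s 80 [-121.5 -116.  -105.4 -101.7  -99.3] cap s -77.1
c5b paddle mid z 86.9 slope -0.032 80
c6a pad s 63 [-111.1 -106.1  -97.7  -94.6  -92.3] cap s -73.4
c6a paddle mid z 72.4 slope 0.186 71
s4a pad s 127 [-121.  -118.4 -116.9 -115.8 -113.2] cap s -83.1
s4a paddle mid z 102.6 slope -0.227 155
s5a pad s 120 [-111.8 -109.2 -108.  -106.4 -103.6] cap s -79.1
s5a paddle mid z 89.2 slope -0.231 118
s6a pad s 109 [-104.2 -101.7  -99.9  -98.7  -96.2] cap s -75.7
s6a paddle mid z 73.0 slope 0.223 141
```

View pics/c6.png

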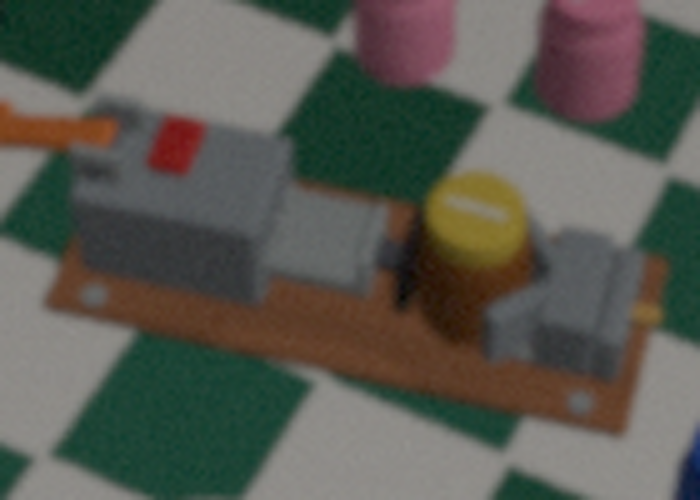

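```bash
python3 -m inch '[{"dp":[0,0,1],"angular":[0,0,0],"fingers":255},{"dp":[0,0,1.5],"angular":[0,0,0],"fingers":255}]';  python3 -m inch '[{"dp":[0,0,-6],"angular":[0,0,0],"fingers":255},{"dp":[0,0,-16],"angular":[0,0,0],"fingers":255},{"dp":[0,0,-26],"angular":[0,0,0],"fingers":255},{"dp":[0,0,-36],"angular":[0,0,0],"fingers":255},{"dp":[0,0,-38],"angular":[0,0,0],"fingers":255},{"dp":[0,0,-38],"angular":[0,0,0],"fingers":255},{"dp":[0,0,-38],"angular":[0,0,0],"fingers":255},{"dp":[0,0,-38],"angular":[0,0,0],"fingers":255},{"dp":[0,0,-38],"angular":[0,0,0],"fingers":255},{"dp":[0,0,-38],"angular":[0,0,0],"fingers":255}]'
python3 - <<'E'
from m import *
snap('scene','c7a'); snap('side','s7a'); snap('wrist','w7a'); st()
for n in('c6a','c7a','s6a','s7a','w7a'): jaw(n); pad(n)
E
```

```text
clock: 9.3
eef_pos: [583.9, -206.2, 72.1]
tcp_rot: [3.14, -0.001, 0.212]
contact_force: [-6.1, -0.6, 27.9]
opening: 0.003
clock: 10.13
eef_pos: [582.8, -205.2, 108.3]
tcp_rot: [-3.141, 0.001, 0.212]
contact_force: [-0.8, 0.8, 0.6]
opening: 0.005
10.28 [ 583.  -205.3  108.5] [-3.1414e+00  3.0000e-04  2.1200e-01] F [-0.23 -0.94 -0.03] M [-0.07  0.04  0.02] op -0.0 q6 -0.55
c6a pad s 63 [-111.1 -106.1  -97.7  -94.6  -92.3] cap s -73.4
c6a paddle mid z 72.4 slope 0.186 71
c7a pad s 76 [-111.3 -106.2  -97.   -94.1  -91.8] cap s -73.3
c7a paddle mid z 104.5 slope -0.292 115
s6a pad s 109 [-104.2 -101.7  -99.9  -98.7  -96.2] cap s -75.7
s6a paddle mid z 73.0 slope 0.223 141
s7a pad s 115 [-104.  -101.7 -100.5  -99.   -96.2] cap s -75.9
s7a paddle mid z 104.2 slope -0.14 117
w7a pad s 0  cap s 
w7a paddle mid z 102.4 slope -0.209 2809
```

```bash
python3 -m inch '[{"dp":[0,0,-15],"angular":[0,0,0],"fingers":255},{"dp":[0,-20,-40],"angular":[0,0,0],"fingers":255},{"dp":[0,-55,-60],"angular":[0,0,0],"fingers":255},{"dp":[0,-90,-60],"angular":[0,0,0],"fingers":255},{"dp":[0,-125,-60],"angular":[0,0,0],"fingers":255},{"dp":[0,-145,-60],"angular":[0,0,0],"fingers":255},{"dp":[0,-150,-60],"angular":[0,0,0],"fingers":255},{"dp":[0,-150,-60],"angular":[0,0,0],"fingers":255},{"dp":[0,-150,-60],"angular":[0,0,0],"fingers":255}]'
python3 - <<'E'
from m import *
st();snap('wrist','w8a'); st()
for n in('wrist1','w8a'):
    meas(n); jaw(n)
    im,d,p=load(n);P=cloud(p,d)
    l=P[...,:2]@lx-(532.9*lx[0]+34.8*lx[1]); s=P[...,:2]@ax
    v,u=np.indices(d.shape)
    # profile off-axis l=15
    for L in(0,14,-14):
        print('L',L)
        m=(d>0)&(abs(l-L)<2)&(s>-165)&(s<-30)&(u>150)&(u<420)
        ss=s[m];zz=P[...,2][m]; br=im[m].max(1)
        print([(int(b),round(float(np.median(zz[(ss>=b)&(ss<b+3)])),0),int(np.median(br[(ss>=b)&(ss<b+3)]))) for b in range(-165,-30,3) if ((ss>=b)&(ss<b+3)).any()])
E
```

```text
clock: 11.03
eef_pos: [552.0, -59.1, 168.9]
tcp_rot: [3.141, -0.0, 0.213]
contact_force: [0.6, -0.1, -0.1]
opening: 0.005
11.03 [552.  -59.1 168.9] [ 3.141e+00 -4.000e-04  2.128e-01] F [ 0.6  -0.09 -0.06] M [-0.03 -0.04 -0.01] op 0.005 q6 -0.32
11.08 [552.  -59.6 168.8] [ 3.1411e+00 -3.0000e-04  2.1190e-01] F [-0.11  0.67  0.59] M [0.01 0.02 0.01] op -0.002 q6 -0.32
cap px 280.8 106.4 [61.2 63.7] depth med [532.6  34.8  86.4] zmax 88.9 ray [532.9  34.8  87. ]
red px 280.0 268.0 [22. 38.] depth med [561.  -97.3  90.5] zmax 92.9 ray [561.1 -97.1  91. ]
org px 279.5 343.0 [88. 37.] depth med [ 576.4 -178.7   96.8] zmax 306.7 ray 
wrist1 pad s 669 [-144.9 -134.5 -131.4 -129.5 -129.2] cap s -80.3
L 0
[(-165, 53.0, 124), (-162, 48.0, 141), (-159, 48.0, 146), (-156, 41.0, 89), (-153, 41.0, 89), (-150, 41.0, 89), (-147, 41.0, 88), (-144, 41.0, 88), (-141, 41.0, 77), (-138, 50.0, 51), (-135, 50.0, 54), (-132, 309.0, 47), (-129, 312.0, 47), (-126, 8.0, 142), (-123, 7.0, 141), (-120, 8.0, 141), (-117, 8.0, 142), (-114, 8.0, 114), (-105, 61.0, 131), (-102, 87.0, 176), (-99, 86.0, 181), (-96, 86.
[... 3664 characters left out ...]
42), (-162, 220.0, 52), (-159, 248.0, 52), (-156, 249.0, 52), (-153, 37.0, 158), (-150, 40.0, 153), (-147, 38.0, 158), (-144, 38.0, 157), (-141, 38.0, 157), (-138, 37.0, 157), (-135, 39.0, 156), (-132, 37.0, 159), (-129, 39.0, 155), (-126, 37.0, 158), (-123, 38.0, 124), (-120, 48.0, 159), (-117, 45.0, 154), (-114, 8.0, 153), (-111, 8.0, 153), (-108, 7.0, 153), (-105, 7.0, 154), (-102, 49.0, 83), (-99, 50.0, 60), (-96, 50.0, 62), (-93, 49.0, 124), (-90, 8.0, 140), (-87, 62.0, 88), (-84, 85.0, 132), (-81, 86.0, 196), (-78, 86.0, 197), (-75, 87.0, 198), (-72, 86.0, 199), (-69, 86.0, 200), (-66, 86.0, 200), (-63, 86.0, 201), (-60, 86.0, 202), (-57, 87.0, 203), (-54, 86.0, 204), (-51, 86.0, 205)]
```

View pics/w8a.png

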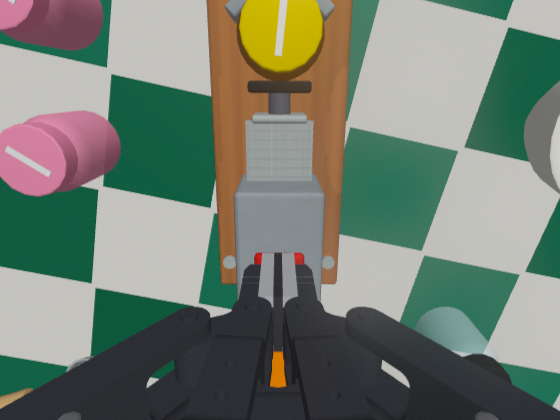

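```bash
python3 - <<'E'
from m import *
for n in('scene0','c4a','c5b','c6a','c7a','side0','s4a','s5a','s6a','s7a'): jaw(n,(-175,0))
E
```

```text
scene0 pad s 146 [-152.1 -140.4 -130.2  -49.4  -36.6] cap s -77.4
c4a pad s 137 [-131.5 -120.8 -109.8  -49.3  -38. ] cap s -77.6
c5b pad s 108 [-120.8 -112.8 -102.3  -55.6  -36.4] cap s -71.0
c6a pad s 85 [-110.9 -103.8  -94.9  -37.9  -30.6] cap s -63.6
c7a pad s 101 [-110.8 -103.4  -94.5  -89.2  -30.5] cap s -63.9
side0 pad s 66 [-139.7 -138.2 -136.5 -134.6  -49.6] cap s -80.6
s4a pad s 135 [-121.  -118.4 -116.8 -115.1  -53.1] cap s -81.2
s5a pad s 121 [-111.7 -109.2 -107.9 -106.4 -103.4] cap s -75.3
s6a pad s 109 [-104.2 -101.7  -99.9  -98.7  -96.2] cap s -68.1
s7a pad s 116 [-104.  -101.7 -100.4  -99.   -95.7] cap s -67.8
```

```bash
python3 -m inch '[{"dp":[0,15,0],"angular":[0,0,0],"fingers":255},{"dp":[0,45,0],"angular":[0,0,0],"fingers":255},{"dp":[0,80,0],"angular":[0,0,0],"fingers":255},{"dp":[0,115,0],"angular":[0,0,0],"fingers":255},{"dp":[0,140,15],"angular":[0,0,0],"fingers":255},{"dp":[0,149,40],"angular":[0,0,0],"fingers":255},{"dp":[0,150,56],"angular":[0,0,0],"fingers":255},{"dp":[0,150,60],"angular":[0,0,0],"fingers":255},{"dp":[0,150,60],"angular":[0,0,0],"fingers":255}]'; python3 -m inch '[{"dp":[0,0,4],"angular":[0,0,0],"fingers":255},{"dp":[0,0,8],"angular":[0,0,0],"fingers":255},{"dp":[0,0,10],"angular":[0,0,0],"fingers":255},{"dp":[0,0,10],"angular":[0,0,0],"fingers":255}]';  python3 -m inch '[{"dp":[0,0,2],"angular":[0,0,0],"fingers":255},{"dp":[0,0,4],"angular":[0,0,0],"fingers":255},{"dp":[0,0,4],"angular":[0,0,0],"fingers":255}]'
```

```text
clock: 11.83
eef_pos: [582.0, -206.3, 107.2]
tcp_rot: [-3.14, 0.003, 0.21]
contact_force: [-0.6, 0.8, 0.4]
opening: -0.005
clock: 12.17
eef_pos: [584.4, -206.4, 100.7]
tcp_rot: [3.138, -0.002, 0.213]
contact_force: [-3.5, -4.5, 9.2]
opening: -0.001
clock: 12.42
eef_pos: [584.6, -206.9, 97.3]
tcp_rot: [3.137, -0.003, 0.213]
contact_force: [-3.1, -6.3, 10.8]
opening: 0.0
```

```bash
python3 -m inch '[{"dp":[0,0,2],"angular":[0,0,0],"fingers":255},{"dp":[0,0,4],"angular":[0,0,0],"fingers":255},{"dp":[0,0,4],"angular":[0,0,0],"fingers":255}]';  python3 -m inch '[{"dp":[0,0,2],"angular":[0,0,0],"fingers":255},{"dp":[0,0,3],"angular":[0,0,0],"fingers":255},{"dp":[0,0,3],"angular":[0,0,0],"fingers":255}]'; python3 -c "
from m import *
st(); snap('scene','c9a'); st(); snap('side','s9a'); st()
for n in('c7a','c9a','s7a','s9a'): jaw(n,(-175,0));pad(n)
im,d,p=load('c9a'); e=im[170:270,190:330]; e=cv2.resize(e,None,fx=5,fy=5,interpolation=cv2.INTER_CUBIC); cv2.imwrite('pics/c9.png',e)"
```

```text
clock: 12.67
eef_pos: [584.8, -207.3, 93.6]
tcp_rot: [3.137, -0.003, 0.213]
contact_force: [-4.9, -7.7, 12.5]
opening: 0.001
clock: 12.92
eef_pos: [585.0, -207.6, 90.8]
tcp_rot: [3.136, -0.003, 0.213]
contact_force: [-4.9, -8.8, 14.9]
opening: 0.002
12.92 [ 585.  -207.6   90.8] [ 3.1362 -0.0035  0.2134] F [-4.89 -8.81 14.86] M [-1.68  0.75 -0.01] op 0.002 q6 -0.55
12.97 [ 584.9 -207.6   90.9] [ 3.1362 -0.0034  0.2135] F [-3.65 -9.46 14.49] M [-1.66  0.78 -0.02] op 0.0 q6 -0.55
13.02 [ 585.  -207.5   91. ] [ 3.1362 -0.0035  0.2134] F [-4.39 -8.16 14.49] M [-1.68  0.72 -0.04] op 0.002 q6 -0.55
c7a pad s 101 [-110.8 -103.4  -94.5  -89.2  -30.5] cap s -63.9
c7a paddle mid z 104.5 slope -0.292 115
c9a pad s 84 [-104.5  -96.9  -92.8  -36.5  -29.5] cap s -63.1
c9a paddle mid z 91.6 slope -0.163 80
s7a pad s 116 [-104.  -101.7 -100.4  -99.   -95.7] cap s -67.8
s7a paddle mid z 104.2 slope -0.14 117
s9a pad s 86 [-111.4 -101.6 -100.1  -99.1  -96.6] cap s -67.2
s9a paddle mid z 93.0 slope -0.25 105
```

View pics/c9.png

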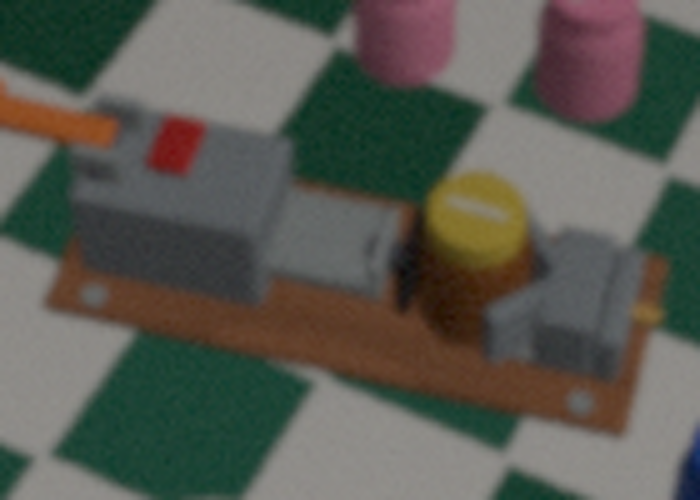

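```bash
python3 -m inch '[{"dp":[0,0,2],"angular":[0,0,0],"fingers":255},{"dp":[0,0,3.5],"angular":[0,0,0],"fingers":255},{"dp":[0,0,3.5],"angular":[0,0,0],"fingers":255}]';  python3 -m inch '[{"dp":[0,0,-6],"angular":[0,0,0],"fingers":255},{"dp":[0,0,-14],"angular":[0,0,0],"fingers":255},{"dp":[0,-3,-30],"angular":[0,0,0],"fingers":255},{"dp":[0,-15,-55],"angular":[0,0,0],"fingers":255},{"dp":[0,-45,-75],"angular":[0,0,0],"fingers":255},{"dp":[0,-85,-85],"angular":[0,0,0],"fingers":255},{"dp":[0,-125,-85],"angular":[0,0,0],"fingers":150},{"dp":[0,-165,-85],"angular":[0,0,0],"fingers":0},{"dp":[0,-185,-85],"angular":[0,0,0],"fingers":0},{"dp":[0,-190,-85],"angular":[0,0,0],"fingers":0},{"dp":[0,-190,-85],"angular":[0,0,0],"fingers":0},{"dp":[0,-190,-85],"angular":[0,0,0],"fingers":0}]'; python3 - <<'E'
from m import *
st();snap('wrist','w10a'); st();snap('scene','c10a')
meas('w10a')
for n in('wrist1','w8a','w10a'): jaw(n,(-175,-85))
jaw('c10a',(-175,0));pad('c10a')
im,d,p=load('w10a');P=cloud(p,d)
l=P[...,:2]@lx-(532.9*lx[0]+34.8*lx[1]); s=P[...,:2]@ax
v,u=np.indices(d.shape)
m=(d>0)&(abs(l+14)<2)&(s>-165)&(s<-30)&(u>150)&(u<420)
ss=s[m];zz=P[...,2][m]; br=im[m].max(1)
print([(int(b),round(float(np.median(zz[(ss>=b)&(ss<b+2)])),0),int(np.median(br[(ss>=b)&(ss<b+2)]))) for b in range(-130,-50,2) if ((ss>=b)&(ss<b+2)).any()])
E
```

```text
clock: 13.27
eef_pos: [585.0, -207.9, 87.6]
tcp_rot: [3.136, -0.004, 0.214]
contact_force: [-5.7, -11.0, 16.7]
opening: -0.004
clock: 14.27
eef_pos: [543.6, -19.7, 169.9]
tcp_rot: [3.141, -0.001, 0.213]
contact_force: [0.4, -0.4, -0.1]
opening: 0.843
14.27 [543.6 -19.7 169.9] [ 3.141e+00 -1.000e-03  2.132e-01] F [ 0.37 -0.39 -0.13] M [-0.04  0.04  0.  ] op 0.843 q6 -0.25
14.32 [543.7 -20.2 169.7] [ 3.1411e+00 -7.0000e-04  2.1220e-01] F [ 0.77 -1.3   0.62] M [-0.02 -0.04 -0.01] op 0.92 q6 -0.25
cap px 280.1 99.4 [78.4 81.9] depth med [530.1  48.8  86.4] zmax 89.1 ray [530.4  48.7  87. ]
red px 278.0 317.0 [28. 46.] depth med [560.9 -96.7  90.5] zmax 92.9 ray [560.7 -96.4  91. ]
org px 278.0 369.0 [36. 22.] depth med [ 570.3 -141.7   88.6] zmax 244.7 ray 
wrist1 pad s 669 [-144.9 -134.5 -131.4 -129.5 -129.2] cap s -93.2
w8a pad s 695 [-100.   -98.6  -96.7  -94.7  -93.4] cap s -86.4
w10a pad s 686 [-101.2  -97.6  -95.5  -93.5  -91.7] cap s -86.1
c10a pad s 77 [-107.5  -98.4  -93.4  -36.8  -29.2] cap s -63.3
c10a paddle mid z 103.5 slope -0.214 162
[(-130, 41.0, 146), (-128, 40.0, 143), (-126, 38.0, 148), (-124, 247.0, 47), (-122, 250.0, 46), (-120, 38.0, 147), (-118, 38.0, 140), (-116, 260.0, 35), (-114, 260.0, 41), (-112, 48.0, 156), (-110, 36.0, 137), (-108, 7.0, 127), (-100, 50.0, 49), (-98, 51.0, 53), (-96, 50.0, 55), (-94, 50.0, 57), (-92, 41.0, 56), (-88, 60.0, 90), (-86, 60.0, 106), (-84, 87.0, 160), (-82, 86.0, 180), (-80, 87.0, 183), (-78, 86.0, 183), (-76, 86.0, 184), (-74, 86.0, 184), (-72, 86.0, 185), (-70, 86.0, 185), (-68, 86.0, 185), (-66, 86.0, 186), (-64, 86.0, 186), (-62, 86.0, 187), (-60, 86.0, 187), (-58, 87.0, 187), (-56, 87.0, 188), (-54, 87.0, 188), (-52, 86.0, 189)]
```

View pics/w10a.png

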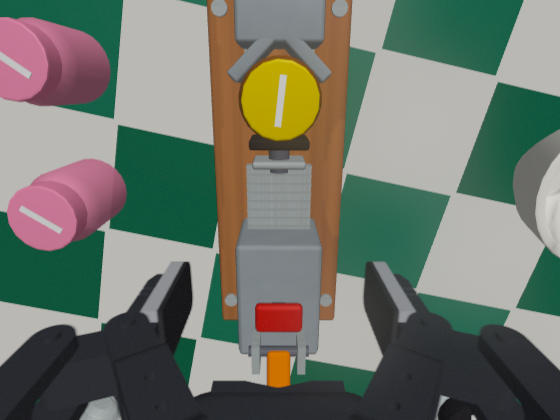

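```bash
python3 -c "
from h import *
delta([530.5,48.7,62],0.212)"
```

```text
dp [  1.6 -70.5 107.5] ang [ 0.0004 -0.0005 -0.0007]
```

```bash
python3 -m inch '[{"dp":[1,-15,0],"angular":[0,0,0],"fingers":0},{"dp":[1.5,-45,0],"angular":[0,0,0],"fingers":0},{"dp":[1.5,-65,10],"angular":[0,0,0],"fingers":0},{"dp":[1.5,-70.5,30],"angular":[0,0,0],"fingers":0},{"dp":[1.5,-70.5,50],"angular":[0,0,0],"fingers":0},{"dp":[1.5,-70.5,60],"angular":[0,0,0],"fingers":0},{"dp":[1.5,-70.5,60],"angular":[0,0,0],"fingers":0},{"dp":[1.5,-70.5,60],"angular":[0,0,0],"fingers":0}]'; python3 - <<'E'
from m import *
s=st();snap('wrist','w11a'); st(); meas('w11a'); delta([530.5,48.7,62],0.212)
E
```

```text
clock: 15.03
eef_pos: [529.9, 48.8, 109.1]
tcp_rot: [-3.142, 0.001, 0.211]
contact_force: [0.3, 0.2, 0.7]
opening: 0.999
15.03 [529.9  48.8 109.1] [-3.1416e+00  1.1000e-03  2.1080e-01] F [0.26 0.24 0.65] M [0.03 0.04 0.01] op 0.999 q6 -0.12
15.08 [530.4  48.9 109.8] [ 3.1415e+00 -3.0000e-04  2.1080e-01] F [ 0.27  0.39 -0.7 ] M [-0.01 -0.    0.02] op 0.995 q6 -0.12
cap px 278.6 244.3 [94.2 94.4] depth med [528.9  51.7  86.4] zmax 88.9 ray [529.7  51.8  87. ]
org px 280.7 199.4 [98.6 69. ] depth med [524.9  71.   60.9] zmax 68.4 ray 
dp [ 0.   0.2 47.8] ang [ 0.0001 -0.0003 -0.0012]
```

View pics/w11a.png

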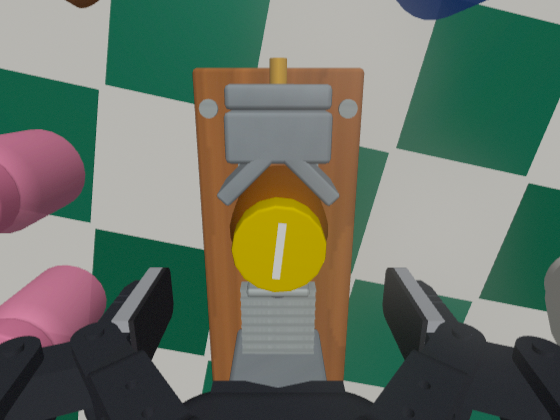

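```bash
python3 - <<'E'
from m import *
for n in('w10a','w11a'):
    im,d,p=load(n);P=cloud(p,d);hsv=cv2.cvtColor(im,cv2.COLOR_BGR2HSV)
    m=(P[...,2]>84.5)&(P[...,2]<90)&(d>0)&(abs(P[...,0]-530)<40)&(abs(P[...,1]-50)<40)
    q=P[m][:,:2].astype(np.float32); (c,rr)=cv2.minEnclosingCircle(q); print(n,len(q),np.round(c,1),round(rr,1),q.mean(0))
    m=m.astype(np.uint8)*255; cs,_=cv2.findContours(m,0,1); c=max(cs,key=cv2.contourArea); (u,v),a,_=cv2.fitEllipse(c); print(u,v,a,onz(p,u,v,87))
E
```

```text
w10a 4998 [530.4  48.1] 23.9 [530.2385    48.844063]
279.9223937988281 98.83946228027344 (77.69562530517578, 80.67124938964844) [530.20589117  49.02695064  87.        ]
w11a 6467 [530.3  48.5] 24.0 [530.11487   49.656853]
278.5456848144531 247.51629638671875 (86.57674407958984, 93.64286041259766) [530.02878006  50.07420832  87.        ]
```

```bash
python3 -m inch '[{"dp":[0,0,12],"angular":[0,0,0],"fingers":0},{"dp":[0,0,26],"angular":[0,0,0],"fingers":0},{"dp":[0,0,38],"angular":[0,0,0],"fingers":0},{"dp":[0,0,45],"angular":[0,0,0],"fingers":0},{"dp":[0,0,47],"angular":[0,0,0],"fingers":0},{"dp":[0,0,47],"angular":[0,0,0],"fingers":0},{"dp":[0,0,47],"angular":[0,0,0],"fingers":60},{"dp":[0,0,47],"angular":[0,0,0],"fingers":80},{"dp":[0,0,47],"angular":[0,0,0],"fingers":80}]' 25; python3 -m inch '[{"dp":[0,0,0],"angular":[0,0,0],"fingers":120},{"dp":[0,0,0],"angular":[0,0,0],"fingers":140},{"dp":[0,0,0],"angular":[0,0,0],"fingers":140},{"dp":[0,0,0],"angular":[0,0,0],"fingers":140},{"dp":[0,0,0],"angular":[0,0,0],"fingers":140}]' 25; python3 -c "
from h import *
st()"
```

```text
clock: 15.83
eef_pos: [530.3, 49.7, 63.0]
tcp_rot: [3.141, -0.001, 0.212]
contact_force: [0.2, 0.4, -0.0]
opening: 0.691
clock: 16.25
eef_pos: [530.2, 49.7, 62.9]
tcp_rot: [3.141, -0.001, 0.212]
contact_force: [-1.1, -0.7, 6.2]
opening: 0.556
16.25 [530.2  49.7  62.9] [ 3.1415e+00 -1.0000e-03  2.1210e-01] F [-1.06 -0.68  6.2 ] M [-0.02  0.15  0.03] op 0.556 q6 -0.12
```

```bash
python3 -m inch '[{"dp":[0,0,-1.5],"angular":[0,0,0],"fingers":200},{"dp":[0,0,-1.5],"angular":[0,0,0],"fingers":200},{"dp":[0,0,-1.5],"angular":[0,0,-0.06],"fingers":200},{"dp":[0,0,-1.5],"angular":[0,0,-0.12],"fingers":200},{"dp":[0,0,-1.5],"angular":[0,0,-0.2],"fingers":200},{"dp":[0,0,-1.5],"angular":[0,0,-0.2],"fingers":200}]' 30; python3 -c "
from h import *
st()"
```

```text
clock: 16.75
eef_pos: [529.6, 49.7, 63.6]
tcp_rot: [-3.141, 0.0, 0.416]
contact_force: [0.0, 0.4, -4.8]
opening: 0.55
16.75 [529.6  49.7  63.6] [-3.1414e+00  4.0000e-04  4.1550e-01] F [ 0.02  0.39 -4.78] M [ 0.23 -0.22  0.11] op 0.55 q6 -0.32
```

```bash
python3 -m inch '[{"dp":[0,0,0.7],"angular":[0,0,-0.08],"fingers":200},{"dp":[0,0,0.7],"angular":[0,0,-0.17],"fingers":200},{"dp":[0,0,0.7],"angular":[0,0,-0.26],"fingers":200},{"dp":[0,0,0.7],"angular":[0,0,-0.35],"fingers":200},{"dp":[0,0,0.7],"angular":[0,0,-0.44],"fingers":200},{"dp":[0,0,0.7],"angular":[0,0,-0.53],"fingers":200},{"dp":[0,0,0.7],"angular":[0,0,-0.6],"fingers":200},{"dp":[0,0,0.7],"angular":[0,0,-0.6],"fingers":200}]' 30; python3 -c "
from h import *
st()"
```

```text
clock: 17.42
eef_pos: [529.0, 49.3, 63.3]
tcp_rot: [-3.141, 0.001, 1.013]
contact_force: [-3.6, -2.3, 5.2]
opening: 0.543
17.42 [529.   49.3  63.3] [-3.1406e+00  1.3000e-03  1.0130e+00] F [-3.59 -2.32  5.17] M [-0.36  0.63  0.13] op 0.543 q6 -0.92
```

```bash
python3 -m inch '[{"dp":[0,0,-0.5],"angular":[0,0,-0.08],"fingers":200},{"dp":[0,0,-0.5],"angular":[0,0,-0.16],"fingers":200},{"dp":[0,0,-0.5],"angular":[0,0,-0.23],"fingers":200},{"dp":[0,0,-0.5],"angular":[0,0,-0.28],"fingers":200},{"dp":[0,0,-0.5],"angular":[0,0,-0.28],"fingers":200}]' 30; python3 -c "
from h import *
st()";  python3 -m inch '[{"dp":[0,0,0],"angular":[0,0,-0.03],"fingers":200},{"dp":[0,0,0],"angular":[0,0,-0.05],"fingers":200},{"dp":[0,0,0],"angular":[0,0,-0.05],"fingers":200}]' 30; python3 -c "
from h import *
st();snap('wrist','w12');snap('scene','c12');st()
for n in('c10a','c12'):
  im,d,p=load(n); e=im[190:270,230:330]; cv2.imwrite('pics/'+n+'x.png',cv2.resize(e,None,fx=6,fy=6,interpolation=cv2.INTER_CUBIC))
"
```

```text
clock: 17.83
eef_pos: [528.8, 49.1, 63.4]
tcp_rot: [-3.14, 0.001, 1.291]
contact_force: [-3.1, -3.8, 0.7]
opening: 0.55
17.83 [528.8  49.1  63.4] [-3.1400e+00  1.4000e-03  1.2912e+00] F [-3.08 -3.77  0.74] M [-0.63  0.49  0.14] op 0.55 q6 -1.2
clock: 18.08
eef_pos: [528.8, 49.0, 63.4]
tcp_rot: [-3.14, 0.001, 1.338]
contact_force: [-2.9, -4.3, 1.2]
opening: 0.55
18.08 [528.8  49.   63.4] [-3.1399e+00  1.2000e-03  1.3383e+00] F [-2.93 -4.34  1.25] M [-0.74  0.5  -0.43] op 0.55 q6 -1.25
18.18 [528.8  49.   63.4] [-3.1398e+00  1.2000e-03  1.3372e+00] F [-2.05 -3.87  1.53] M [-0.82  0.42 -0.38] op 0.546 q6 -1.25
```

View pics/w12.png

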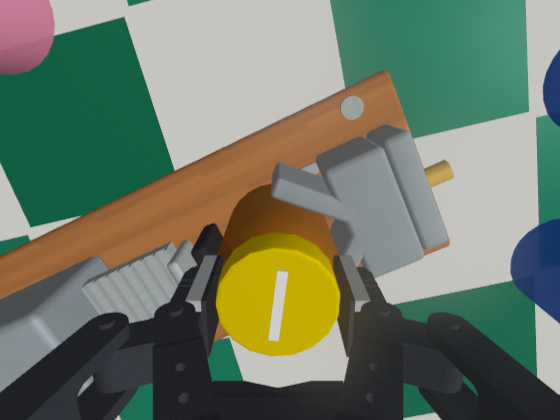

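View pics/c12x.png

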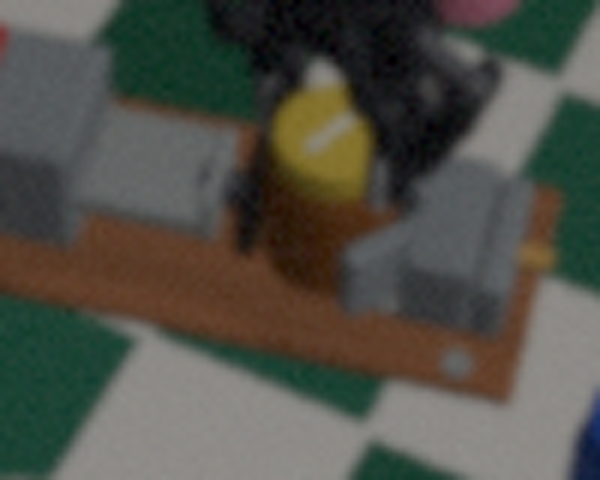

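```bash
python3 -m inch '[{"dp":[0,0,0],"angular":[0,0,0],"fingers":60},{"dp":[0,0,0],"angular":[0,0,0],"fingers":0},{"dp":[0,0,0],"angular":[0,0,0],"fingers":0},{"dp":[0,0,0],"angular":[0,0,0],"fingers":0},{"dp":[0,0,0],"angular":[0,0,0],"fingers":0},{"dp":[0,0,0],"angular":[0,0,0],"fingers":0},{"dp":[0,0,-8],"angular":[0,0,0],"fingers":0},{"dp":[0,0,-20],"angular":[0,0,0],"fingers":0},{"dp":[0,0,-36],"angular":[0,0,0],"fingers":0},{"dp":[0,0,-50],"angular":[0,0,0],"fingers":0},{"dp":[0,0,-60],"angular":[0,0,0],"fingers":0},{"dp":[0,0,-66],"angular":[0,0,0],"fingers":0}]' 30
python3 -m inch '[{"dp":[0,0,-66],"angular":[0,0,0],"fingers":0},{"dp":[0,0,-66],"angular":[0,0,0],"fingers":0}]'; python3 - <<'E'
from m import *
st();snap('wrist','w13');st(); meas('w13')
im,d,p=load('w13');P=cloud(p,d)
m=(P[...,2]>84.5)&(P[...,2]<90)&(d>0)&(abs(P[...,0]-530)<40)&(abs(P[...,1]-50)<40)
q=P[m][:,:2].astype(np.float32); print(cv2.minEnclosingCircle(q),q.mean(0))
for n in('w10a','w13'):
    im,d,p=load(n);P=cloud(p,d);hsv=cv2.cvtColor(im,cv2.COLOR_BGR2HSV)
    m=(P[...,2]>84)&(P[...,2]<90)&(d>0)&(abs(P[...,0]-530)<20)&(abs(P[...,1]-49)<20)&(hsv[...,1]<60)&(hsv[...,2]>120)
    q=P[m][:,:2].astype(np.float32);vx,vy,x,y=cv2.fitLine(q,2,0,.01,.01).ravel(); print(n,'stripe',np.arctan2(vy,vx),len(q))
delta([560.9,-96.8,125],0.212)
E
```

```text
clock: 19.18
eef_pos: [530.5, 49.7, 131.3]
tcp_rot: [3.14, -0.001, 1.342]
contact_force: [0.4, -0.4, -0.3]
opening: 1.0
clock: 19.35
eef_pos: [529.7, 49.7, 197.5]
tcp_rot: [-3.141, 0.0, 1.342]
contact_force: [0.8, 0.6, 0.8]
opening: 0.998
19.35 [529.7  49.7 197.5] [-3.1413e+00  1.0000e-04  1.3419e+00] F [0.81 0.55 0.82] M [ 0.03 -0.01 -0.02] op 0.998 q6 -1.25
19.4 [532.5  49.9 201.9] [ 3.1351e+00 -2.1000e-03  1.3420e+00] F [2.33 0.79 4.53] M [ 0.02 -0.09  0.03] op 0.999 q6 -1.25
cap px 276.3 196.8 [64.8 66. ] depth med [528.4  48.8  86.6] zmax 89.1 ray [528.4  48.7  87. ]
red px 100.5 278.1 [45.1 27.1] depth med [560.1 -97.8  90.6] zmax 225.9 ray [560.2 -97.3  91. ]
org px 30.3 310.9 [26.7 86.1] depth med [ 573.8 -159.6   92.1] zmax 260.1 ray 
((529.5601806640625, 48.42082595825195), 23.890464782714844) [528.8392  48.501 ]
w10a stripe -1.4702834 337
w13 stripe -0.35759658 213
dp [-136.6   60.5   77. ] ang [ 0.0046 -0.0056  1.1299]
```

View pics/w13.png

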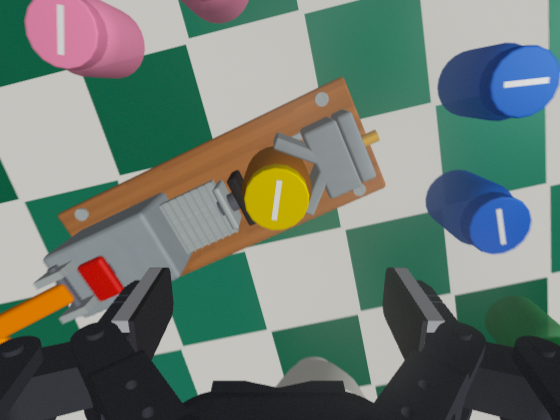

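```bash
python3 -m inch '[{"dp":[-10,4,0],"angular":[0,0,0.1],"fingers":255},{"dp":[-28,12,0],"angular":[0,0,0.22],"fingers":255},{"dp":[-50,22,0],"angular":[0,0,0.34],"fingers":255},{"dp":[-74,33,5],"angular":[0,0,0.46],"fingers":255},{"dp":[-98,44,15],"angular":[0,0,0.58],"fingers":255},{"dp":[-118,53,28],"angular":[0,0,0.7],"fingers":255},{"dp":[-130,58,42],"angular":[0,0,0.82],"fingers":255},{"dp":[-136,60,55],"angular":[0,0,0.94],"fingers":255},{"dp":[-136.5,60.5,65],"angular":[0,0,1.06],"fingers":255},{"dp":[-136.5,60.5,72],"angular":[0,0,1.13],"fingers":255},{"dp":[-136.5,60.5,72],"angular":[0,0,1.13],"fingers":255},{"dp":[-136.5,60.5,72],"angular":[0,0,1.13],"fingers":255}]'; python3 - <<'E'
from m import *
st();snap('wrist','w14');snap('scene','c14');st(); delta([560.8,-97.0,96],0.212); pad('c14'); jaw('c14',(-175,0))
E
```

```text
clock: 20.4
eef_pos: [557.3, -97.0, 123.1]
tcp_rot: [-3.141, 0.001, 0.214]
contact_force: [0.3, 0.5, 1.1]
opening: 0.002
20.4 [557.3 -97.  123.1] [-3.1411e+00  1.2000e-03  2.1440e-01] F [0.28 0.5  1.11] M [ 0.01  0.05 -0.06] op 0.002 q6 -0.39
20.5 [558.  -96.9 124. ] [ 3.1414e+00 -4.0000e-04  2.1460e-01] F [-1.03 -0.36  1.16] M [ 0.03 -0.03 -0.04] op 0.003 q6 -0.39
dp [ 2.7  0.7 28. ] ang [ 0.0002 -0.0004  0.0026]
c14 paddle mid z 102.9 slope -0.202 160
c14 pad s 77 [-110.7  -99.3  -94.2  -90.9  -29. ] cap s -63.4
```

View pics/w14.png

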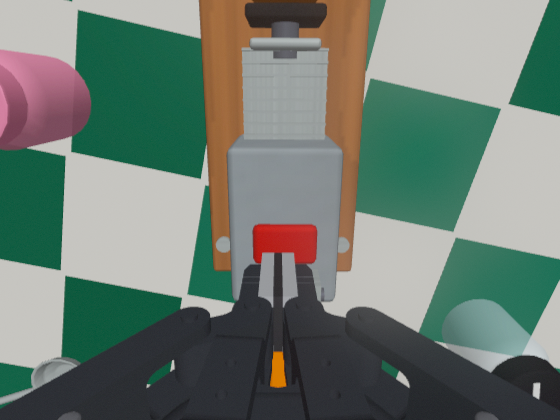

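```bash
python3 -m inch '[{"dp":[2.7,0.7,8],"angular":[0,0,0],"fingers":255},{"dp":[2.7,0.7,18],"angular":[0,0,0],"fingers":255},{"dp":[2.7,0.7,27],"angular":[0,0,0],"fingers":255},{"dp":[2.7,0.7,30],"angular":[0,0,0],"fingers":255},{"dp":[2.7,0.7,30],"angular":[0,0,0],"fingers":255}]'; python3 -m inch '[{"dp":[0,0,3],"angular":[0,0,0],"fingers":255},{"dp":[0,0,6],"angular":[0,0,0],"fingers":255},{"dp":[0,0,8],"angular":[0,0,0],"fingers":255},{"dp":[0,0,8],"angular":[0,0,0],"fingers":255}]'; python3 -c "
from h import *
st()"
```

```text
clock: 20.92
eef_pos: [559.6, -96.9, 92.1]
tcp_rot: [-3.141, 0.002, 0.212]
contact_force: [-0.6, 0.2, 0.2]
opening: -0.001
clock: 21.25
eef_pos: [560.7, -97.1, 85.7]
tcp_rot: [3.141, -0.0, 0.212]
contact_force: [-0.7, 0.8, 4.5]
opening: 0.002
21.25 [560.7 -97.1  85.7] [ 3.1415e+00 -4.0000e-04  2.1200e-01] F [-0.72  0.78  4.53] M [ 0.1   0.14 -0.02] op 0.002 q6 -0.39
```

Next I press to the bottom and hold it there for well over a second.

```bash
python3 -m inch '[{"dp":[0,0,1],"angular":[0,0,0],"fingers":255},{"dp":[0,0,2],"angular":[0,0,0],"fingers":255},{"dp":[0,0,3],"angular":[0,0,0],"fingers":255},{"dp":[0,0,3],"angular":[0,0,0],"fingers":255}]'; python3 -c "
from m import *
st();snap('wrist','w15');snap('scene','c15');st();jaw('c15',(-175,0));jaw('w15',(-175,-85))"
```

```text
clock: 21.58
eef_pos: [560.9, -97.1, 85.0]
tcp_rot: [3.141, -0.001, 0.212]
contact_force: [-8.3, 2.3, 26.5]
opening: 0.0
21.58 [560.9 -97.1  85. ] [ 3.1414e+00 -7.0000e-04  2.1200e-01] F [-8.34  2.28 26.52] M [ 0.34  1.53 -0.05] op 0.0 q6 -0.39
21.68 [560.9 -97.2  85. ] [ 3.1413e+00 -9.0000e-04  2.1200e-01] F [-8.18  2.68 26.22] M [0.32 1.47 0.04] op 0.002 q6 -0.39
c15 pad s 127 [-151.9 -141.9 -131.7 -129.1  -30.9] cap s -63.3
w15 pad s 1595 [-137.1 -135.7 -133.5 -131.8 -130. ] cap s
```

View pics/w15.png

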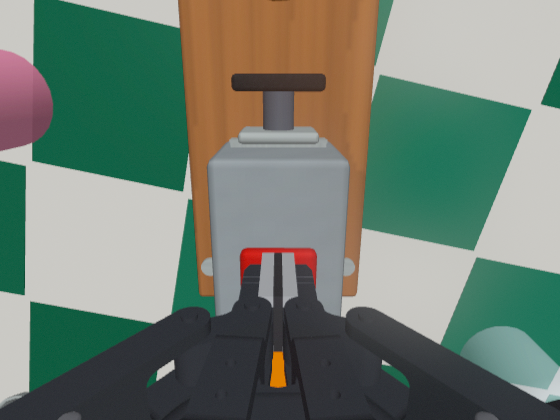

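```bash
python3 -m inch '[{"dp":[0,0,0],"angular":[0,0,0],"fingers":255},{"dp":[0,0,0],"angular":[0,0,0],"fingers":255},{"dp":[0,0,0],"angular":[0,0,0],"fingers":255},{"dp":[0,0,0],"angular":[0,0,0],"fingers":255},{"dp":[0,0,0],"angular":[0,0,0],"fingers":255},{"dp":[0,0,0],"angular":[0,0,0],"fingers":255},{"dp":[0,0,0],"angular":[0,0,0],"fingers":255},{"dp":[0,0,0],"angular":[0,0,0],"fingers":255},{"dp":[0,0,0],"angular":[0,0,0],"fingers":255},{"dp":[0,0,0],"angular":[0,0,0],"fingers":255},{"dp":[0,0,0],"angular":[0,0,0],"fingers":255},{"dp":[0,0,0],"angular":[0,0,0],"fingers":255}]'; python3 -m inch '[{"dp":[0,0,-5],"angular":[0,0,0],"fingers":255},{"dp":[0,0,-15],"angular":[0,0,0],"fingers":255},{"dp":[0,0,-35],"angular":[0,0,0],"fingers":255},{"dp":[0,0,-65],"angular":[0,0,0],"fingers":255},{"dp":[0,0,-95],"angular":[0,0,0],"fingers":255},{"dp":[0,0,-125],"angular":[0,0,0],"fingers":255},{"dp":[0,-20,-145],"angular":[0,0,0],"fingers":255},{"dp":[0,-45,-150],"angular":[0,0,0],"fingers":255},{"dp":[0,-60,-150],"angular":[0,0,0],"fingers":255},{"dp":[0,-60,-150],"angular":[0,0,0],"fingers":255},{"dp":[0,-60,-150],"angular":[0,0,0],"fingers":255},{"dp":[0,-60,-150],"angular":[0,0,0],"fingers":255}]'; python3 - <<'E'
from m import *
st();snap('wrist','w16');snap('scene','c16');snap('side','s16');st()
meas('w16');jaw('c16',(-175,0));jaw('w16',(-175,-85));pad('c16');pad('w16')
im,d,p=load('w16');P=cloud(p,d);hsv=cv2.cvtColor(im,cv2.COLOR_BGR2HSV)
m=(P[...,2]>84)&(P[...,2]<90)&(d>0)&(abs(P[...,0]-530)<20)&(abs(P[...,1]-49)<20)&(hsv[...,1]<60)&(hsv[...,2]>120)
q=P[m][:,:2].astype(np.float32);vx,vy,x,y=cv2.fitLine(q,2,0,.01,.01).ravel(); print('stripe',np.arctan2(vy,vx),len(q))
E
```

```text
clock: 22.68
eef_pos: [560.9, -97.1, 85.0]
tcp_rot: [3.141, -0.001, 0.212]
contact_force: [-8.5, 0.8, 27.4]
opening: 0.002
clock: 23.68
eef_pos: [548.0, -38.9, 232.5]
tcp_rot: [3.141, 0.0, 0.212]
contact_force: [0.4, 1.4, -0.1]
opening: 0.003
23.68 [548.  -38.9 232.5] [3.1412e+00 1.0000e-04 2.1240e-01] F [ 0.36  1.41 -0.1 ] M [-0.    0.   -0.02] op 0.003 q6 -0.29
23.83 [547.9 -39.2 232.3] [-3.1416e+00  6.0000e-04  2.1130e-01] F [ 1.25  0.29 -0.01] M [-0.01  0.   -0.  ] op -0.004 q6 -0.29
cap px 278.7 69.5 [62.8 67.3] depth med [530.   48.6  86.3] zmax 88.9 ray [529.9  48.3  87. ]
red px 278.0 253.0 [20. 38.] depth med [560.1 -91.8  90.2] zmax 236.9 ray [560.7 -96.3  91. ]
org px 278.0 369.0 [36. 16.] depth med [ 583.3 -205.2  103.6] zmax 308.3 ray 
c16 pad s 127 [-152.5 -142.  -132.  -129.2  -30.6] cap s -63.4
w16 pad s 593 [-139.  -134.4 -131.6 -129.5 -129.3] cap s -86.3
c16 paddle mid z 103.6 slope -0.203 162
w16 paddle mid z 102.8 slope -0.213 436
stripe -0.35762936 230
```

View pics/w16.png

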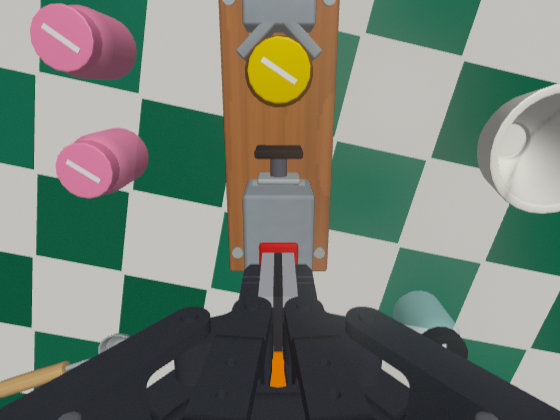

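View pics/s16.png

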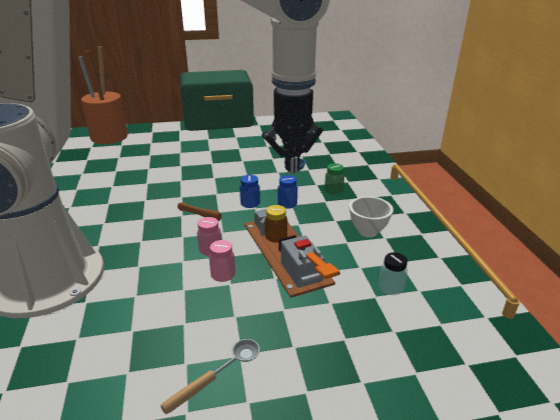

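The pictures show the jaw home with the pad at (278,152), the jar upright and clear of the pad at (279,70) with its cap stripe turned, and the bystanders where they were.

```bash
python3 -c "
from rig import sign_off
print(sign_off())"
```

```text
the job is handed in; nothing more can be done
None
```

The jar is opened and standing free: it was clamped, the cap twisted to its stop, the clamp released, and the job handed in at about 24 s of the 64 s allowed. `sign_off` gives no verdict.

- **Clamping:** Two full trigger strokes and one single-tooth stroke took the jaw to about 49 mm (7 teeth). One extra part-stroke in between gained nothing, because I pressed before the trigger had risen fully. The held squeeze was about 13 to 14 N by both pad compression and push force. The push briefly went 2 to 3 mm past the last tooth, peaking around 17 N by estimate.
- **Cap:** I gripped it at 25 to 30 N and turned it anticlockwise until the torque jumped at its stop. The stripe on the cap shows a turn of 1.11 rad, and the same again after the release.
- **Release:** The red button went down the full 6 mm with the trigger up, bottoming at about 27 N. I held it there for more than a second.
- **Last checks:** The pad face is back at its starting place and the trigger is fully up. The jar is upright, about 38 mm clear of the pad and within about 1 mm of where it was clamped. The bystanders in view look unmoved, and the gripper is 230 mm up, touching nothing.

**Disagreements:**
- Before the last tooth the squeeze read anywhere from 3.5 to 8 N depending on the method, so I took that tooth. At the final tooth the two readings agreed.
- The side camera placed things 3 to 5 mm off the other two, so I relied on the wrist camera.
- The wrist torque during the twist read slightly positive, the opposite sign from what I expected. I relied on the stripe angle and the torque jump at the stop instead.

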